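# Drive a stuck stub out of a spring-seated sleeve

## Robot

A 6-joint arm with a two-finger parallel gripper is mounted at the origin on the work surface. World frame = base frame: x ahead of the robot, y to its left, z up, the work surface at z = 0. Lengths are in mm, angles in rad, forces in N, time in s.
With the tool pointing down it reaches from about 375 to 900 mm from the base axis. Payload 3.1 kg.
Tool frame: the origin (TCP) lies at the very end of the fingers, on their centre line; the grasp point (between the pads) lies 19 mm behind it; z points along the fingers, y is the direction in which the jaws open and shut (so a half turn about z gives the same grasp; the last joint's range is limited). The gripper opens to 85 mm and grips with 20 to 120 N. Pads are 22 mm wide; open, the fingers measure 114 mm over their backs; the gripper's body (76 mm by 85 mm) begins 54 mm behind the grasp point. The pads swing forward as they close: fully open they stand 13 mm farther back than shut.
Start: joints at [1.141, 0.527, 1.433, -0, 1.181, -0.178], TCP at [155.677, 605.278, 231.31] pointing down, gripper open.
Joint ranges: [-3.08, 3.08], [-0.75, 2.2], [0.22, 2.44], [-1.43, 4.57], [0, 2.65], [-2.85, 2.85]. Speed limits (rad/s): [2.79, 2.79, 3.14, 3.14, 3.14, 3.14].

## Interface

Orientations are given as a 3x3 rotation matrix whose columns are the frame's x, y, z axes.
In Python, from station import state, read_camera, finish_job gives the robot as it stands.
- The arm moves only by the tool drive_tool, never from a script. Its argument "series" is a list that holds one entry, the list of rows, each a list of 7 numbers: the opening, from -1 (shut) to 1 (fully open), then the shift along the world's x, y, z in m, then the turn, a rotation vector about the world's x, y, z in rad. A call has 1 to 20 rows; each row shifts and turns the pose as measured when the row begins; what a row does not reach is not made up. A row lasts 1/8 s, in which the tool goes at most 62.5 mm and 10.7 degrees, less where a joint would pass 70% of its speed; a pose out of reach is approached as far as the arm can. A call with a gripper value outside its range is refused whole. The fingers move at their own pace and stop on an object; "grip_force" is the grip in N (left out, the last holds). Time passes only in rows, so rows that do not move let the fingers close. It gives the time, the measured TCP pose, the force and the opening at its end, in the units of the state.
- state(): the state, without advancing time (a new reading comes with each control period).
- read_camera(name): name is "side" or "top" or "wrist"; returns a dict with "img" (384x512x3 uint8, red, green, blue), "camera_matrix" (3x3 intrinsics, pixels), "xyz" and "attitude" of the camera in the world; the wrist camera has in their place "T_tool_cam" (4x4, takes a point from camera to tool coordinates, whose origin is the TCP and whose axes are the flange's). Camera axes: x right, y down, z forward; pixel columns grow to the right and rows downward; lengths in mm; the calibration is good to about 2 mm. A picture is of the moment at which its call begins: read the wrist's pose just before it. There is no depth.
- finish_job(): hands the job in, once; it reports no verdict.
The state is a dict: "clock": time; "joints": joint angles; "qd": joint speeds; "joint_efforts": joint torques, N m; "position": TCP position; "tcp_rot": TCP orientation; "force": force on the tool from outside, world axes, zero at the start; "moment": the same for the moment, N m; "gripper_width": opening from 0.0 (shut) to 1.0 (fully open).
Only numpy, scipy, OpenCV 4.12 (cv2) and the standard library are available. Lean on these libraries where they do the work, as an engineer would, in place of code of your own. Each camera call takes 0.05 s, during which the arm holds its last target.

## Task

An orange stub is jammed in the aluminium sleeve of the sprung stand. Take the blue-handled rod from its wooden block, push the stub gently down through the sleeve with it until the stub drops into the white bowl below, never pressing on the stub with more than about 20 N nor leaning on the sleeve or its stand with more than about 12 N, then put the rod back upright in its block. Leave the bowl under the sleeve and do not disturb the other bowl, the jar and the spatula on the table.

Things in the scene. Friction and masses are not known exactly. Their poses are not given: they have to be found in the camera images.
- stand: fixed steel stand: base plate 130 (x) by 175 (y) by 12 mm, from y -70 to +105 mm of the origin, which lies on the table under the upright sleeve's axis. A dark column (50 x 22 mm) at y +85 mm rises to 117 mm and carries the sleeve on an arm; nothing is higher than the sleeve's mouth. z is up. Leaning on it or on the sleeve with more than about 12 N harms it.
- sleeve_mouth (a point): centre of the sleeve's upper mouth, on its flange's top face, 155 mm above the table unloaded; z up. Flange 44 mm wide, 10 mm thick; mouth a 45 degree countersink from 26 mm to a 16 mm guide hole, 5 to 10 mm below the top. It rides on a damped spring: pushing sinks it some mm (more for a tight stub; stop at 10); it returns up, against the rod's shoulder if that is near, when the stub lets go.
- sleeve_exit (a point): centre of the sleeve's open lower end, 70 mm below its mouth, 85 mm above the table unloaded; z up. Sleeve 28 mm outside, bore 18.5 mm. Three sprung bosses inside, 6 mm above this end (64 mm below the mouth), grip the stub by friction; it lets go and drops once its top end has passed them, and the pushing force then falls away.
- stub: orange plastic cylinder, 16.5 mm diameter, 40 mm long, jammed upright in the lower part of the sleeve, 6 to 15 mm showing below. It stays put under its own weight, takes roughly 6 to 12 N to slide, leaves only downwards, and is harmed above about 20 N. Origin at the centre of its lower end, z along it, up at the start.
- stub_center (a point): centre of the stub, 20 mm from either end.
- catch_bowl: white round bowl, 100 mm across the rim, 35 mm high, 0.15 kg, loose, on the stand's base plate (top 12 mm above the table) under the sleeve. Origin at the centre of its underside.
- rod: push rod, 0.18 kg, standing upright in its block: steel shaft 13 mm diameter, 67 mm long, chamfered tip; steel shoulder disc 36 mm across (67 to 73 mm above the tip); blue plastic handle 24 mm diameter with a white band (73 to 125 mm above the tip). Origin at the tip's centre, z along the rod to the handle.
- rod_tip (a point): centre of the rod's lower end; z along the rod to the handle. With the shoulder resting on the sleeve's flange the tip is 67 mm below the mouth, only 3 mm past the bosses that grip the stub.
- rod_block: fixed light wood block 80 x 80 x 45 mm with one upright through hole of 17 mm diameter (3 mm chamfer) at its centre; the rod stands in it with its tip on the table. Origin on the table at the hole's axis, z up.
- paper_bowls: bystander: loose white bowl 130 mm across, 50 mm high. Origin at the centre of its underside.
- jar: bystander: loose green glass jar with white cap, 70 mm diameter, 100 mm high. Origin at the centre of its underside.
- spatula: bystander: loose spatula lying on the table. Origin under its middle, x along it to the blade.

How it is judged (in metres and radians):
On the way, in this order (a step that is already met when the one before it is completed fails the run):
1. the rod is down the sleeve and pushes on the stub (z of rod_tip in the frame of sleeve_mouth below -0.02 m and horizontal distance between rod_tip and sleeve_mouth below 0.006 m and contact force between rod and stub above 2 N), for 0.1 s.
2. the stub has come out and lies in the bowl (height (world z) of stub_center below 0.055 m and horizontal distance between stub_center and catch_bowl below 0.05 m and linear speed of stub below 0.05 m/s), for 0.2 s.
At the end, for the whole second after the job is handed in: The stub lies at rest in the bowl (its centre within 50 mm of the bowl's centre and below 55 mm), the bowl is still within 30 mm of the sleeve's axis, and the rod stands at rest in its block, tip within 8 mm of the hole's axis and of the table, tilted less than 0.15 rad (height (world z) of stub_center below 0.055 m and horizontal distance between stub_center and catch_bowl below 0.05 m and horizontal distance between catch_bowl and stand below 0.03 m and horizontal distance between rod_tip and rod_block below 0.008 m and height (world z) of rod_tip below 0.008 m and angle between rod's own z axis and vertical below 0.15 rad and linear speed of rod below 0.02 m/s and linear speed of stub below 0.03 m/s); the robot touches nothing.
It fails at once if the rod or the gripper leans on the sleeve or stand with more than 15 N (contact force between any of rod, the fingers and stand above 15 N).
It fails at once if the rod presses on the stub with more than 22 N (contact force between rod and stub above 22 N).
It fails at once if the bystander bowl, the jar or the spatula is shifted more than 30 mm, or the jar is tipped (distance of any of paper_bowls, jar, spatula from where it was at the start of the episode above 0.03 m or angle between jar's own z axis and vertical above 0.5 rad).
It also fails if it takes over 72 s, if anything falls off the work surface, if the arm or the gripper's body presses on something with over 40 N, if the wrist force passes 120 N, or if a joint passes its speed limit or range.

## Working session

There is one attempt and no reset: what is moved stays moved. The work goes in short steps, Python scripts to look and compute and a tool call to move; the robot and the scene stay as the last step left them, time stands still between calls to the robot, and variables do not carry over. Pictures are saved under pics/ and viewed, and the job is handed in when it is done.

Besides the shell and the picture viewer there is one more tool, called after "Emit:" as name(argument=value, ...) on one line, values as JSON. drive_tool: Moves the arm, as the interface text tells. Its arguments: {"type":"object","properties":{"series":{"type":"array"},"grip_force":{"type":"number"}},"required":["series"]}

```bash
mkdir -p pics; ls
python3 - <<'E'
from station import state, read_camera
import cv2,numpy as np
s=state();print(s)
for n in ["side","top","wrist"]:
    c=read_camera(n);cv2.imwrite(f"pics/{n}0.png",c["img"][:,:,::-1])
    print(n,{k:np.round(v,4).tolist() for k,v in c.items() if k!="img"})
E
```

```text
pics
{'clock': 0.0, 'joints': array([ 1.14047903e+00,  5.28468934e-01,  1.43393632e+00,  2.06895224e-05,
        1.18139002e+00, -1.78515329e-01]), 'qd': array([-0.00111722,  0.00154727, -0.00033472, -0.00163228,  0.00179314,
        0.00037293]), 'joint_efforts': array([ 6.57410292e-04, -4.42348981e+01, -1.78023577e+01, -1.64447497e-04,
        8.43127171e-03,  7.79646854e-06]), 'position': array([155.38379681, 604.62210066, 230.3211022 ]), 'tcp_rot': array([[-9.68462880e-01,  2.49156121e-01, -9.36236070e-04],
       [ 2.49157543e-01,  9.68460915e-01, -1.99382408e-03],
       [ 4.09934567e-04, -2.16421489e-03, -9.99997574e-01]]), 'force': array([0.11503593, 0.25305048, 0.52876175]), 'moment': array([0.01909333, 0.03676471, 0.01145634]), 'gripper_width': 0.9967251702756945}
side {'camera_matrix': [[366.4699, 0.0, 257.5519], [0.0, 366.4699, 186.2371], [0.0, 0.0, 1.0]], 'xyz': [448.3959, 978.8628, 733.9509], 'attitude': [[-0.981, -0.0817, 0.1761], [-0.1926, 0.5239, -0.8297], [-0.0245, -0.8478, -0.5297]]}
top {'camera_matrix': [[386.1947, 0.0, 257.8467], [0.0, 386.1947, 190.2279], [0.0, 0.0, 1.0]], 'xyz': [417.2762, 22.2443, 1297.9767], 'attitude': [[-0.0223, -0.9823, 0.1861], [-0.9997, 0.0195, -0.0169], [0.0129, -0.1864, -0.9824]]}
wrist {'camera_matrix': [[297.3504, 0.0, 257.3757], [0.0, 297.3504, 195.5106], [0.0, 0.0, 1.0]], 'T_tool_cam': [[-0.0006, -0.9516, -0.3073, 79.2713], [1.0, -0.0004, -0.0007, 1.1867], [0.0006, -0.3073, 0.9516, -142.6787], [0.0, 0.0, 0.0, 1.0]]}
```

View pics/side0.png

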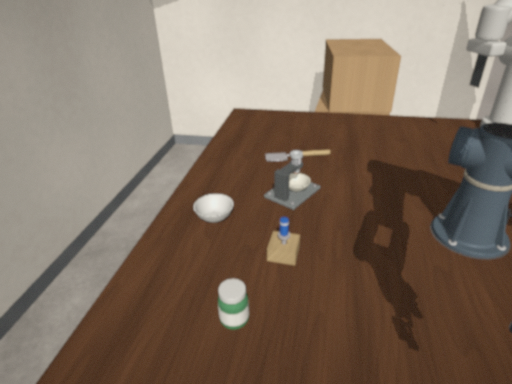

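View pics/top0.png

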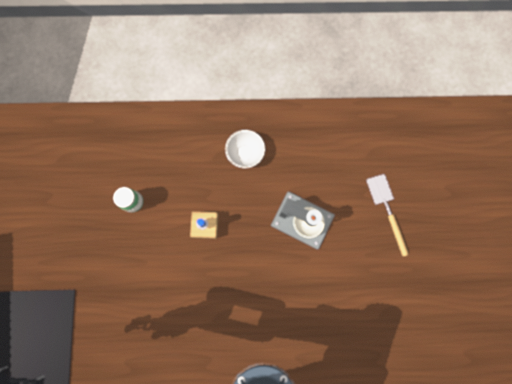

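View pics/wrist0.png

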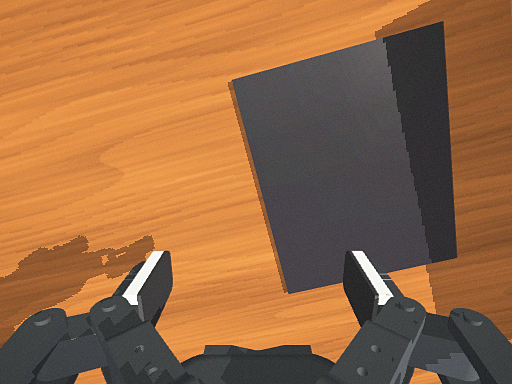

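The side view shows the stand at about (293,180), the block with the rod at (284,240), the jar at (233,303) and the bowl at (213,208). The top view shows the block at (204,224), the stand at (303,222) with the mouth near (314,217), the jar at (128,199) and the spatula at (388,215). I'll zoom in next.

```bash
cat > h.py <<'E'
import numpy as np,cv2
from station import state, read_camera
def cam(n):
    s=state(); c=read_camera(n); K=np.array(c["camera_matrix"])
    if n=="wrist":
        T=np.array(c["T_tool_cam"]);R=np.array(s["tcp_rot"]); 
        return c["img"],K,R@T[:3,:3],R@T[:3,3]+np.array(s["position"])
    return c["img"],K,np.array(c["attitude"]),np.array(c["xyz"])
def ray(K,R,t,u,v,z):
    d=R@np.linalg.solve(K,[u,v,1.]); return t+d*(z-t[2])/d[2]
def proj(K,R,t,p):
    q=K@(R.T@(np.array(p,float)-t)); return q[:2]/q[2]
def crop(img,u0,u1,v0,v1,k,name,cross=[]):
    o=cv2.resize(img[v0:v1,u0:u1],None,fx=k,fy=k,interpolation=cv2.INTER_CUBIC)[:,:,::-1].copy()
    for (u,v) in cross: cv2.drawMarker(o,(int((u-u0+.5)*k),int((v-v0+.5)*k)),(255,0,255),0,8,1)
    cv2.imwrite("pics/"+name,o)
E
python3 - <<'E'
from h import *
i,K,R,t=cam("top"); crop(i,180,350,180,260,4,"t1.png")
i,K,R,t=cam("side"); crop(i,250,350,140,275,4,"s1.png")
E
```

```text
(no output)
```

View pics/t1.png

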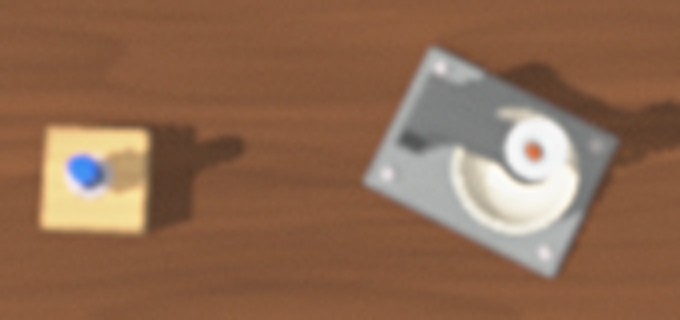

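View pics/s1.png

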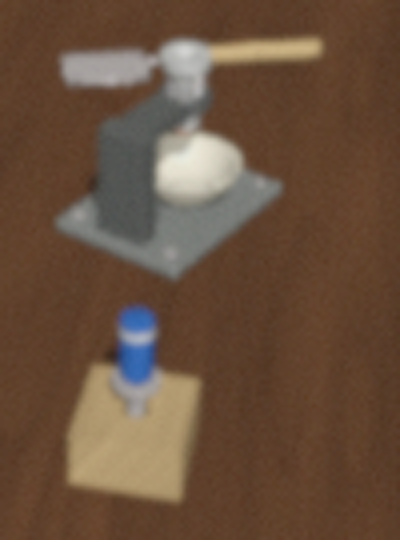

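Run:
```python
from h import *
np.set_printoptions(precision=1,suppress=True)
i,K,R,t=cam("top")
f=lambda x,y,z:ray(K,R,t,180+(x+.5)/4-.5,180+(y+.5)/4-.5,z)
print("mouth",f(540,149,155),"rod top",f(86,171,118))
b=[f(x,y,45) for x,y in [(47,127),(150,130),(146,234),(40,230)]]
print("block",np.array(b),np.mean(b,0))
b=[f(x,y,12) for x,y in [(433,45),(620,141),(553,278),(363,182)]]
print("base",np.array(b),np.mean(b,0))
for u,v,z in [(128,199,0),(246,149,0),(379,190,0),(404,250,0)]: print(ray(K,R,t,u,v,z))
i,K,R,t=cam("side")
g=lambda x,y,z:ray(K,R,t,250+(x+.5)/4-.5,140+(y+.5)/4-.5,z)
print("side mouth",g(184,53,155),"rod top",g(137,318,125),"block top c",g(137,420,45) )
```

```text
mouth [ 549.6 -164.7  155. ] rod top [544.2 177.5 118. ]
block [[588.7 219.   45. ]
 [584.5 135.2  45. ]
 [500.2 138.6  45. ]
 [505.2 223.9  45. ]] [544.7 179.2  45. ]
base [[ 656.6 -101.6   12. ]
 [ 571.5 -255.7   12. ]
 [ 459.1 -193.6   12. ]
 [ 541.6  -39.    12. ]] [ 557.2 -147.5   12. ]
[641.6 441.    0. ]
[810.4  38.    0. ]
[ 655.6 -416.3    0. ]
[ 450.3 -483.6    0. ]
side mouth [ 552.2 -162.9  155. ] rod top [546.9 180.5 125. ] block top c [544.1 193.2  45. ]
```

Cross-checks agree. The mouth is at about (550,-163.5), and the base plate independently gives (548.7,-162.8). The rod and block are at about (545,179). I'll move above the rod and look with the wrist camera.

Emit:
drive_tool(series=[[[1,0.028,-0.0305,0,0,0,0],[1,0.028,-0.0305,0,0,0,0],[1,0.028,-0.0305,0,0,0,0],[1,0.028,-0.0305,0,0,0,0],[1,0.028,-0.0305,0,0,0,0],[1,0.028,-0.0305,0,0,0,0],[1,0.028,-0.0305,0,0,0,0],[1,0.028,-0.0305,0,0,0,0],[1,0.028,-0.0305,0,0,0,0],[1,0.028,-0.0305,0,0,0,0],[1,0.028,-0.0305,0,0,0,0],[1,0.028,-0.0305,0,0,0,0],[1,0.028,-0.0305,0,0,0,0],[1,0.02,-0.02,0,0,0,0],[1,0,0,0,0,0,0]]])

```text
clock: 2.22
position: [551.8, 175.2, 232.7]
tcp_rot: [[-0.969, 0.247, 0.007], [0.247, 0.969, 0.004], [-0.006, 0.006, -1.0]]
force: [-0.8, -0.2, 0.2]
gripper_width: 0.999
```

Run:
```python
from h import *
np.set_printoptions(precision=4,suppress=True)
i,K,R,t=cam("wrist"); s=state(); print(s["position"],s["tcp_rot"],s["clock"])
np.savez("w1.npz",K=K,R=R,t=t)
cr=[proj(K,R,t,p) for p in [(545,179,125),(545,179,45),(545,179,73)]]; print(cr)
crop(i,100,420,60,300,2.5,"w1.png",cr)
```

```text
[550.6314 176.0098 232.5701] [[-0.9692  0.2463  0.0055]
 [ 0.2463  0.9692  0.0045]
 [-0.0042  0.0057 -1.    ]] 2.275
[array([257.7799, 184.9604]), array([257.3158, 165.2249]), array([257.4523, 171.0298])]
```

View pics/w1.png

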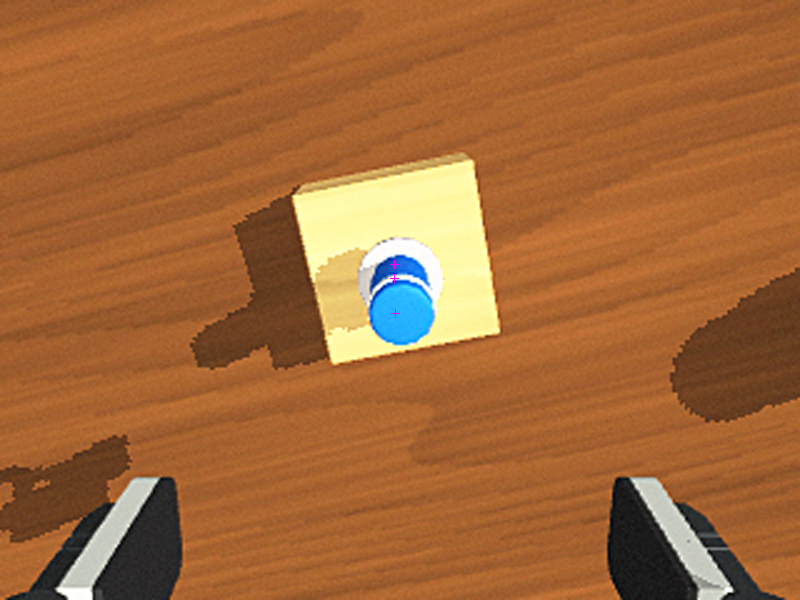

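The wrist view shows the rod upright: handle top at about crop (402,312), shoulder disc at about (400,280), and the block around it.

Run:
```python
from h import *
np.set_printoptions(precision=1,suppress=True)
d=np.load("w1.npz");K,R,t=d["K"],d["R"],d["t"]
f=lambda x,y,z:ray(K,R,t,100+(x+.5)/2.5-.5,60+(y+.5)/2.5-.5,z)
print(f(402,312,125),f(400,279,73)); b=[f(x,y,45) for x,y in [(293,192),(472,160),(499,332),(330,363)]]; print(np.array(b),np.mean(b,0))
print(state()["position"])
```

```text
[545.2 181.4 125. ] [545.9 181.2  73. ]
[[502.9 144.1  45. ]
 [509.  223.1  45. ]
 [588.5 218.3  45. ]
 [583.7 137.9  45. ]] [546.  180.8  45. ]
[550.6 176.  232.6]
```

Emit:
drive_tool(series=[[[1,-0.0052,0.005,0,-0.0045,0.0055,0],[1,0,0,0,0,0,0],[1,0,0,-0.03,0,0,0],[1,0,0,-0.03,0,0,0],[1,0,0,-0.01,0,0,0],[1,0,0,0,0,0,0]]], grip_force=60)

```text
clock: 3.02
position: [541.4, 186.7, 162.7]
tcp_rot: [[-0.971, 0.239, 0.001], [0.239, 0.971, 0.001], [-0.0, 0.001, -1.0]]
force: [0.4, 0.0, 0.8]
gripper_width: 0.997
```

Run:
```python
from h import *
np.set_printoptions(precision=4,suppress=True)
i,K,R,t=cam("wrist"); s=state(); print(s["position"],s["tcp_rot"],s["clock"])
np.savez("w2.npz",K=K,R=R,t=t)
cr=[proj(K,R,t,p) for p in [(545.5,181,125),(545.5,181,73)]]; print(cr)
crop(i,100,420,60,300,2.5,"w2.png",cr)
```

```text
[541.7319 186.6661 163.1828] [[-0.9711  0.2387  0.0015]
 [ 0.2387  0.9711  0.0009]
 [-0.0012  0.0013 -1.    ]] 3.075
[array([248.9527, 233.21  ]), array([250.618 , 206.4147])]
```

View pics/w2.png

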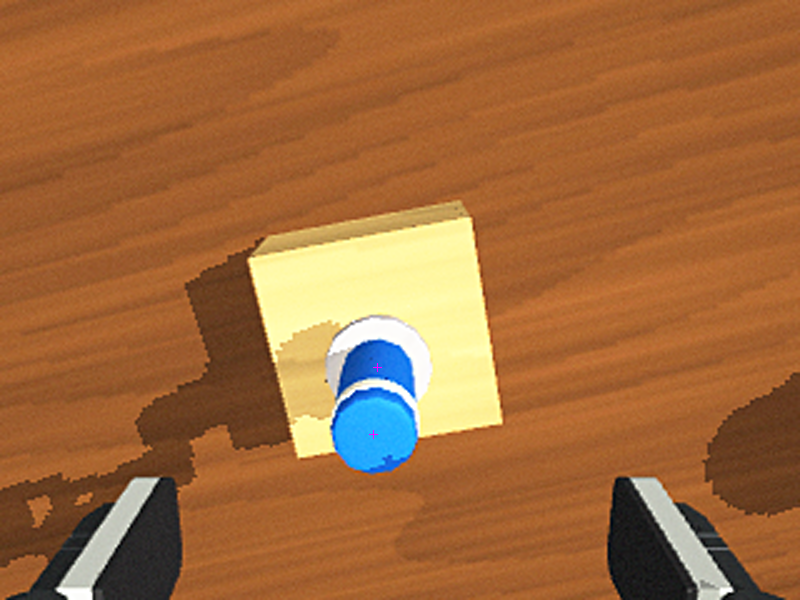

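Emit:
drive_tool(series=[[[1,0.0043,-0.0057,0,0,0,0],[1,0,0,0,0,0,0],[1,0,0,0,0,0,0]]])

```text
clock: 3.45
position: [548.2, 180.8, 165.9]
tcp_rot: [[-0.971, 0.239, 0.007], [0.239, 0.971, 0.002], [-0.006, 0.003, -1.0]]
force: [0.4, 0.4, -0.1]
gripper_width: 1.001
```

Run:
```python
from h import *
for k in range(3): print(state()["position"],state()["qd"].round(3))
```

```text
[548.18099925 180.79663117 165.85974286] [-0.005 -0.005 -0.01  -0.002 -0.001 -0.002]
[548.18099925 180.79663117 165.85974286] [-0.005 -0.005 -0.01  -0.002 -0.001 -0.002]
[548.18099925 180.79663117 165.85974286] [-0.005 -0.005 -0.01  -0.002 -0.001 -0.002]
```

```bash
cat >> h.py <<'E'
def avg(n=6,v=True):
    P=[];Rz=[];F=[]
    for k in range(n):
        read_camera("wrist"); s=state(); P.append(s["position"]);Rz.append(np.array(s["tcp_rot"]));F.append(s["force"])
    P=np.array(P);Rm=np.mean(Rz,0)
    if v: print("t",round(s["clock"],2),"pos",P.mean(0).round(2),"std",P.std(0).round(2),"z",Rm[:,2].round(4),"y",Rm[:,1].round(3),"F",np.mean(F,0).round(2),"Fstd",np.std(F,0).round(2),"w",round(s["gripper_width"],3))
    return P.mean(0),Rm
E
python3 - <<'E'
from h import *
avg(6)
E
```

```text
t 3.75 pos [547.89 180.89 165.51] std [0.23 0.05 0.24] z [ 0.0062  0.0014 -1.    ] y [0.238 0.971 0.003] F [-0.16  0.01 -0.25] Fstd [0.28 0.27 0.39] w 0.998
```

Emit:
drive_tool(series=[[[1,-0.001,0,-0.03,-0.0015,0.006,0],[1,0,0,-0.03,0,0,0],[1,0,0,-0.01,0,0,0]]])

```text
clock: 4.12
position: [548.0, 181.3, 95.1]
tcp_rot: [[-0.971, 0.238, 0.004], [0.238, 0.971, 0.0], [-0.004, 0.001, -1.0]]
force: [0.2, -0.5, 0.4]
gripper_width: 1.001
```

Run:
```python
from h import *
avg(1);avg(1);avg(1)
```

```text
t 4.17 pos [547.83 181.26  94.58] std [0. 0. 0.] z [ 3.2e-03  3.0e-04 -1.0e+00] y [0.238 0.971 0.001] F [-0.35  0.04 -0.61] Fstd [0. 0. 0.] w 1.001
t 4.22 pos [548.35 181.36  95.67] std [0. 0. 0.] z [ 4.5e-03  5.0e-04 -1.0e+00] y [0.238 0.971 0.002] F [-0.14  0.63 -0.16] Fstd [0. 0. 0.] w 0.997
t 4.28 pos [549.06 181.46  96.61] std [0. 0. 0.] z [ 6.4e-03  7.0e-04 -1.0e+00] y [0.238 0.971 0.002] F [-0.63  0.53 -0.58] Fstd [0. 0. 0.] w 1.001
```

Emit:
drive_tool(series=[[[1,-0.003,-0.0003,-0.012,-0.0007,0.006,0],[1,0,0,0,0,0,0]]])

```text
clock: 4.53
position: [547.1, 181.4, 85.6]
tcp_rot: [[-0.971, 0.238, 0.003], [0.238, 0.971, 0.0], [-0.003, 0.001, -1.0]]
force: [-0.2, -0.0, 0.3]
gripper_width: 0.996
```

Run:
```python
from h import *
avg(1);avg(1);avg(1)
```

```text
t 4.58 pos [547.88 181.47  86.22] std [0. 0. 0.] z [ 5.2e-03  6.0e-04 -1.0e+00] y [0.238 0.971 0.002] F [0.44 0.2  0.65] Fstd [0. 0. 0.] w 1.002
t 4.62 pos [548.15 181.5   86.41] std [0. 0. 0.] z [ 5.8e-03  7.0e-04 -1.0e+00] y [0.238 0.971 0.002] F [-0.12 -0.33 -0.27] Fstd [0. 0. 0.] w 0.999
t 4.67 pos [548.2  181.46  86.48] std [0. 0. 0.] z [ 5.9e-03  7.0e-04 -1.0e+00] y [0.238 0.971 0.002] F [ 0.06  0.44 -0.1 ] Fstd [0. 0. 0.] w 0.999
```

Emit:
drive_tool(series=[[[-1,-0.002,-0.0005,-0.001,-0.0007,0.006,0],[-1,-0.001,0,0,0,0.003,0],[-1,-0.001,0,0,0,0.003,0],[-1,0,0,0,0,0,0],[-1,0,0,0,0,0,0]]], grip_force=60)

```text
clock: 5.3
position: [544.3, 180.9, 86.4]
tcp_rot: [[-0.971, 0.238, -0.006], [0.238, 0.971, 0.0], [0.006, -0.001, -1.0]]
force: [0.1, 0.3, -0.7]
gripper_width: 0.266
```

Run:
```python
from h import *
avg(1);avg(1);avg(1)
i,K,R,t=cam("wrist");crop(i,100,420,84,384,2,"w3.png")
```

```text
t 5.35 pos [544.32 180.94  86.39] std [0. 0. 0.] z [-0.0056  0.     -1.    ] y [ 0.238  0.971 -0.001] F [-0.19  0.46  1.22] Fstd [0. 0. 0.] w 0.268
t 5.4 pos [544.34 180.94  86.38] std [0. 0. 0.] z [-0.0056  0.     -1.    ] y [ 0.238  0.971 -0.001] F [-0.91  0.11  0.08] Fstd [0. 0. 0.] w 0.266
t 5.45 pos [544.37 180.94  86.4 ] std [0. 0. 0.] z [-0.0056  0.     -1.    ] y [ 0.238  0.971 -0.001] F [0.42 0.05 0.72] Fstd [0. 0. 0.] w 0.27
```

View pics/w3.png

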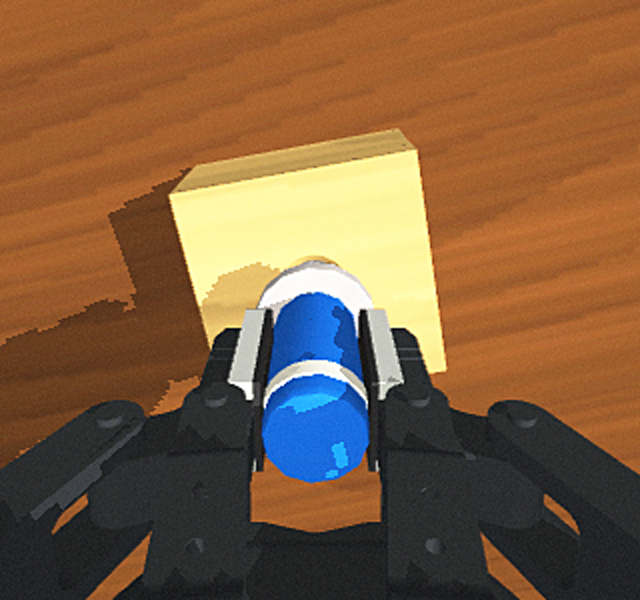

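Grasp is good: the handle is between the pads with the shoulder just below the fingertips. With the TCP at z=86.4 the tip is on the table. Lifting now.

Emit:
drive_tool(series=[[[-1,0,0,0.01,0,0,0],[-1,0,0,0.015,0,0,0],[-1,0,0,0.025,0,0,0],[-1,0,0,0.03,0,0,0],[-1,0,0,0.03,0,0,0],[-1,0,0,0.03,0,0,0],[-1,0,0,0.03,0,0,0],[-1,0,0,0.015,0,0,0],[-1,0,0,0,0,0,0]]])

```text
clock: 6.62
position: [542.6, 181.0, 283.9]
tcp_rot: [[-0.971, 0.238, -0.001], [0.238, 0.971, 0.001], [0.001, 0.001, -1.0]]
force: [-0.3, -0.0, -2.0]
gripper_width: 0.263
```

Run:
```python
from h import *
avg(1);avg(1);P,Rm=avg(1)
i,K,R,t=cam("wrist")
cr=[proj(K,R,t,P+Rm@np.array([a,0,86.4])) for a in (0,-1.6)]; print(cr)
crop(i,130,390,44,284,2.5,"w4.png",cr)
```

```text
t 6.67 pos [542.17 180.92 283.15] std [0. 0. 0.] z [-2.9e-03  6.0e-04 -1.0e+00] y [ 0.238  0.971 -0.   ] F [-0.85 -0.11 -2.2 ] Fstd [0. 0. 0.] w 0.267
t 6.72 pos [541.69 180.8  282.1 ] std [0. 0. 0.] z [-4.9e-03  4.0e-04 -1.0e+00] y [ 0.238  0.971 -0.001] F [-0.17 -0.62 -2.07] Fstd [0. 0. 0.] w 0.265
t 6.78 pos [541.39 180.75 281.32] std [0. 0. 0.] z [-6.5e-03  2.0e-04 -1.0e+00] y [ 0.238  0.971 -0.001] F [ 0.17 -0.03 -2.76] Fstd [0. 0. 0.] w 0.265
[array([256.13067729, 201.6935847 ]), array([256.13443663, 203.54545602])]
```

View pics/w4.png

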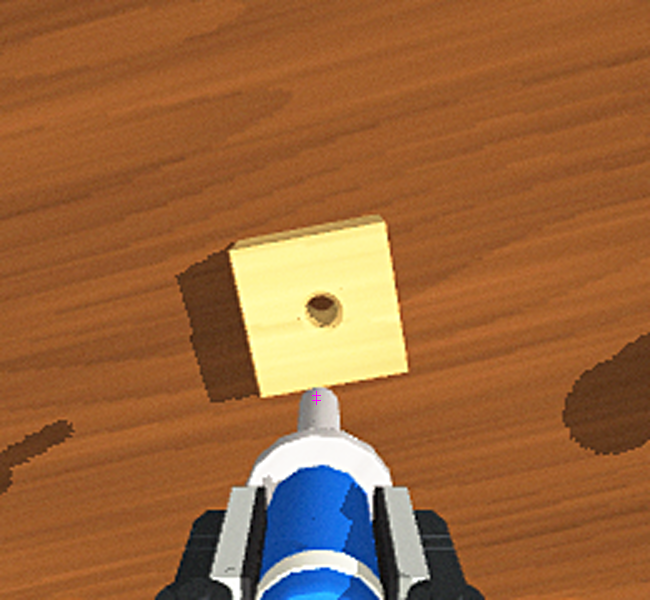

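Run:
```python
from h import *
P,Rm=avg(1)
i,K,R,t=cam("wrist"); np.savez("w5.npz",K=K,R=R,t=t,i=i,P=P,Rm=Rm)
print(ray(K,R,t,130+323.5/2.5-.5,44+310.5/2.5-.5,45))
cr=[proj(K,R,t,P+Rm@np.array([a,b,c])) for a,b,c in ((0,0,86.4),(0,0,19.4),(6.5,0,19.4),(0,6.5,86.4),(0,-6.5,86.4),(6.5,0,86.4),(-6.5,0,86.4),(0,18,19.4),(0,-18,19.4))]
crop(i,220,300,180,240,10,"w5.png",cr)
```

```text
t 6.88 pos [541.27 180.75 280.66] std [0. 0. 0.] z [-0.0078  0.     -1.    ] y [ 0.238  0.971 -0.002] F [ 0.   -0.41 -2.1 ] Fstd [0. 0. 0.] w 0.267
[544.94074125 182.4021296   45.        ]
```

View pics/w5.png

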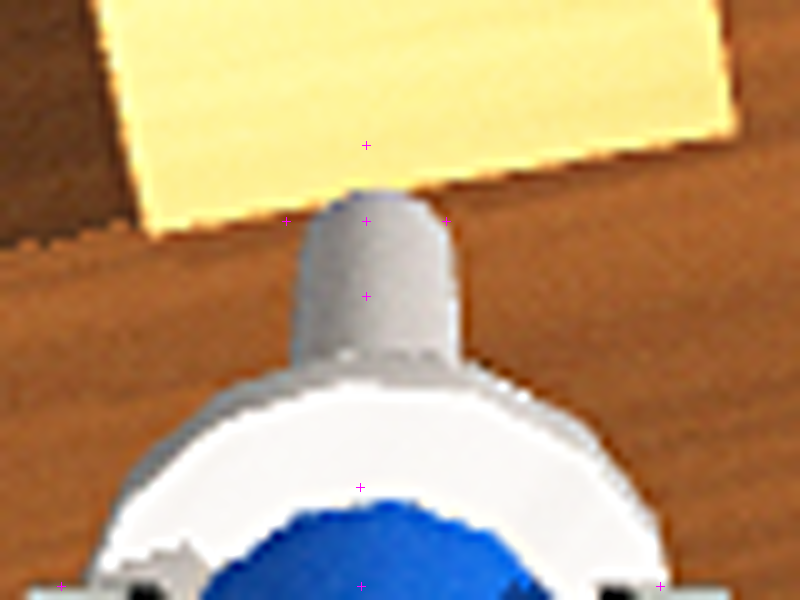

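Run:
```python
from h import *
d=np.load("w5.npz");K,R,t,P,Rm=[d[k] for k in("K","R","t","P","Rm")]
for a in (-2,-1,0,1,2):
    print(a,[round((proj(K,R,t,P+Rm@np.array([a-r,1,c]))[1]-180+.5)*10,0) for r,c in((18,13.4),(18,19.4),(4.5,86.4),(5.5,86.4),(6.5,85.4),(6.5,84.4))])
```

```text
-2 [np.float64(932.0), np.float64(879.0), np.float64(297.0), np.float64(308.0), np.float64(324.0), np.float64(328.0)]
-1 [np.float64(918.0), np.float64(865.0), np.float64(285.0), np.float64(297.0), np.float64(312.0), np.float64(317.0)]
0 [np.float64(903.0), np.float64(851.0), np.float64(274.0), np.float64(285.0), np.float64(301.0), np.float64(305.0)]
1 [np.float64(889.0), np.float64(836.0), np.float64(262.0), np.float64(274.0), np.float64(290.0), np.float64(294.0)]
2 [np.float64(874.0), np.float64(822.0), np.float64(251.0), np.float64(262.0), np.float64(278.0), np.float64(282.0)]
```

Run:
```python
from h import *
d=np.load("w5.npz");K,R,t,P,Rm=[d[k] for k in("K","R","t","P","Rm")]
for a in (-3,-2,-1,0,1,2):
    print(a,[round((proj(K,R,t,P+Rm@np.array([a+r,1,c]))[1]-180+.5)*10,0) for r,c in((18,13.4),(18,19.4),(4.5,86.4),(5.5,86.4),(6.5,85.4),(6.5,84.4))])
```

```text
-3 [np.float64(393.0), np.float64(354.0), np.float64(205.0), np.float64(193.0), np.float64(185.0), np.float64(189.0)]
-2 [np.float64(377.0), np.float64(338.0), np.float64(193.0), np.float64(181.0), np.float64(173.0), np.float64(177.0)]
-1 [np.float64(360.0), np.float64(322.0), np.float64(181.0), np.float64(169.0), np.float64(161.0), np.float64(165.0)]
0 [np.float64(344.0), np.float64(306.0), np.float64(169.0), np.float64(158.0), np.float64(150.0), np.float64(153.0)]
1 [np.float64(327.0), np.float64(290.0), np.float64(158.0), np.float64(146.0), np.float64(138.0), np.float64(142.0)]
2 [np.float64(311.0), np.float64(274.0), np.float64(146.0), np.float64(134.0), np.float64(126.0), np.float64(130.0)]
```

Emit:
drive_tool(series=[[[-1,0.002,-0.02,0,0,-0.007,0],[-1,0,-0.035,0,0,0,0],[-1,0,-0.035,0,0,0,0],[-1,0,-0.035,0,0,0,0],[-1,0,-0.035,0,0,0,0],[-1,0,-0.035,0,0,0,0],[-1,0,-0.035,0,0,0,0],[-1,0,-0.035,0,0,0,0],[-1,0,-0.035,0,0,0,0],[-1,0,-0.02,0,0,0,0],[-1,0,-0.005,0,0,0,0]]])

```text
clock: 8.3
position: [538.0, -164.9, 274.8]
tcp_rot: [[-0.97, 0.241, -0.01], [0.241, 0.97, -0.003], [0.009, -0.006, -1.0]]
force: [-1.3, 0.1, -1.7]
gripper_width: 0.264
```

Run:
```python
from h import *
avg(1);avg(1);P,Rm=avg(1)
i,K,R,t=cam("wrist"); np.savez("w6.npz",K=K,R=R,t=t,i=i,P=P,Rm=Rm)
cr=[proj(K,R,t,P+Rm@np.array([-2.5,1,86.4])),proj(K,R,t,(549.5,-163.5,155))]
crop(i,130,390,44,284,2.5,"w6.png",cr)
```

```text
t 8.35 pos [ 538.03 -164.85  274.79] std [0. 0. 0.] z [-0.0102 -0.0039 -0.9999] y [ 0.241  0.971 -0.006] F [-0.12 -0.55 -2.14] Fstd [0. 0. 0.] w 0.265
t 8.4 pos [ 538.08 -163.65  274.85] std [0. 0. 0.] z [-0.0101 -0.0032 -0.9999] y [ 0.24   0.971 -0.006] F [ 0.1  -0.48 -1.4 ] Fstd [0. 0. 0.] w 0.265
t 8.45 pos [ 538.14 -162.81  274.95] std [0. 0. 0.] z [-0.0101 -0.0028 -0.9999] y [ 0.239  0.971 -0.005] F [ 0.05  0.86 -1.79] Fstd [0. 0. 0.] w 0.266
```

View pics/w6.png

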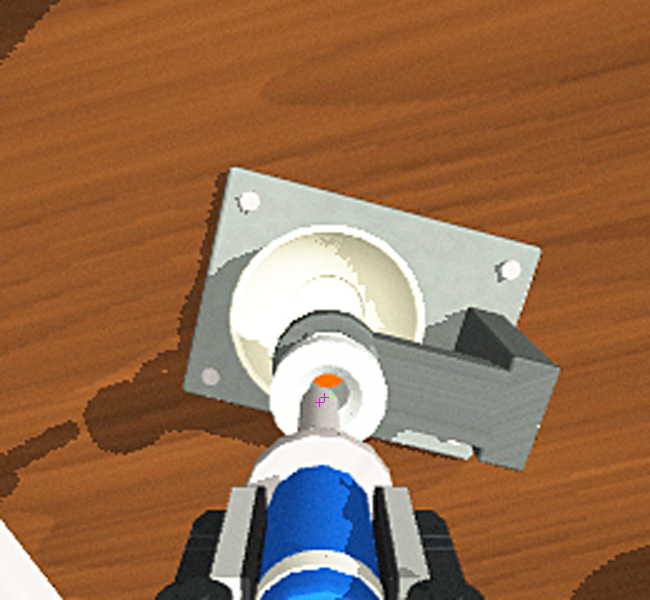

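Run:
```python
from h import *
d=np.load("w6.npz");K,R,t,P,Rm,i=[d[k] for k in("K","R","t","P","Rm","i")]
for m in ((549.5,-163.5),):
  th=np.linspace(0,6.28,24)
  cr=[proj(K,R,t,(m[0]+r*np.cos(a),m[1]+r*np.sin(a),155)) for r in (22,13) for a in th]
crop(i,230,294,165,229,9,"w6z.png",cr)
```

```text
(no output)
```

View pics/w6z.png

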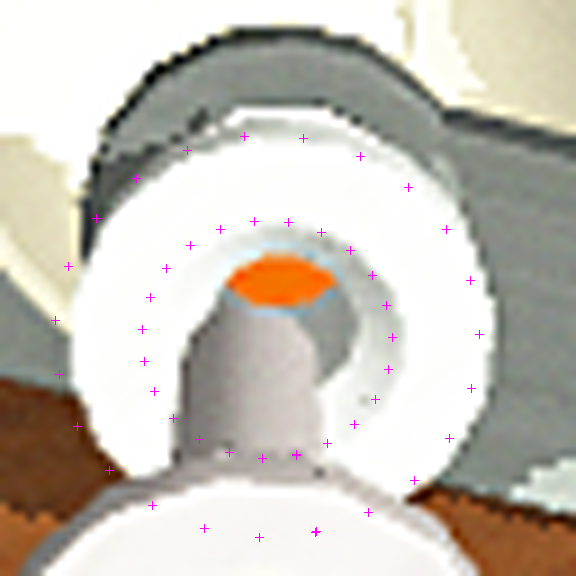

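Emit:
drive_tool(series=[[[-1,0.009,0,0,0.003,-0.01,0],[-1,0.001,0,0,0,0,0],[-1,0,0,0,0,0,0]]])

```text
clock: 8.88
position: [549.3, -159.6, 275.3]
tcp_rot: [[-0.972, 0.234, 0.001], [0.234, 0.972, 0.001], [-0.001, 0.001, -1.0]]
force: [0.5, -0.2, -1.8]
gripper_width: 0.265
```

Run:
```python
from h import *
avg(1);avg(1);P,Rm=avg(1);P,Rm=avg(1)
```

```text
t 8.93 pos [ 549.27 -159.59  275.28] std [0. 0. 0.] z [ 1.1e-03  9.0e-04 -1.0e+00] y [0.234 0.972 0.001] F [ 0.51 -0.65 -2.17] Fstd [0. 0. 0.] w 0.264
t 8.97 pos [ 549.14 -159.76  275.26] std [0. 0. 0.] z [ 1.e-03  9.e-04 -1.e+00] y [0.235 0.972 0.001] F [ 0.41  0.49 -1.3 ] Fstd [0. 0. 0.] w 0.27
t 9.03 pos [ 549.08 -159.93  275.28] std [0. 0. 0.] z [ 1.e-03  8.e-04 -1.e+00] y [0.235 0.972 0.001] F [ 0.27  0.73 -2.04] Fstd [0. 0. 0.] w 0.266
t 9.07 pos [ 549.02 -160.05  275.3 ] std [0. 0. 0.] z [ 1.e-03  8.e-04 -1.e+00] y [0.235 0.972 0.001] F [-0.14  0.47 -1.92] Fstd [0. 0. 0.] w 0.266
```

Emit:
drive_tool(series=[[[-1,-0.0015,-0.002,-0.01,0,0.001,0],[-1,0,0,-0.008,0,0,0],[-1,0,0,0,0,0,0]]])

```text
clock: 9.45
position: [546.8, -162.2, 255.5]
tcp_rot: [[-0.972, 0.236, -0.001], [0.236, 0.972, 0.001], [0.002, 0.001, -1.0]]
force: [-0.2, -0.7, -1.9]
gripper_width: 0.259
```

Run:
```python
from h import *
avg(1);avg(1);avg(1);P,Rm=avg(1)
i,K,R,t=cam("wrist"); np.savez("w7.npz",K=K,R=R,t=t,i=i,P=P,Rm=Rm)
m=(550.2,-161.9);th=np.linspace(0,6.28,24)
cr=[proj(K,R,t,(m[0]+r*np.cos(a),m[1]+r*np.sin(a),155)) for r in (22,13) for a in th]
crop(i,225,299,160,234,8,"w7.png",cr)
```

```text
t 9.5 pos [ 547.03 -162.31  255.87] std [0. 0. 0.] z [-8.e-04  1.e-03 -1.e+00] y [0.236 0.972 0.001] F [-0.26 -0.69 -1.06] Fstd [0. 0. 0.] w 0.264
t 9.55 pos [ 547.31 -162.42  256.3 ] std [0. 0. 0.] z [ 1.e-04  6.e-04 -1.e+00] y [0.236 0.972 0.001] F [ 0.16  0.07 -1.95] Fstd [0. 0. 0.] w 0.268
t 9.6 pos [ 547.55 -162.49  256.62] std [0. 0. 0.] z [ 7.e-04  2.e-04 -1.e+00] y [0.235 0.972 0.   ] F [ 0.    0.4  -2.18] Fstd [0. 0. 0.] w 0.264
t 9.65 pos [ 547.66 -162.5   256.86] std [0. 0. 0.] z [ 0.0012 -0.     -1.    ] y [0.235 0.972 0.   ] F [-0.27  0.86 -1.56] Fstd [0. 0. 0.] w 0.264
```

View pics/w7.png

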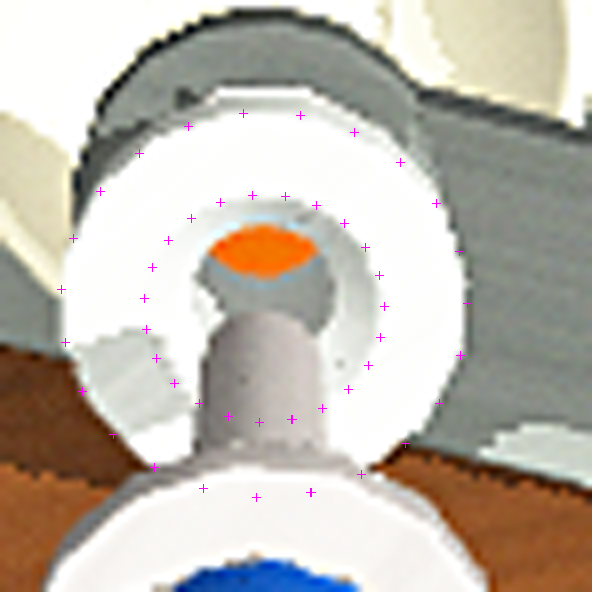

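Run:
```python
from h import *
d=np.load("w7.npz");K,R,t,P,Rm=[d[k] for k in("K","R","t","P","Rm")]
m=np.array((550.2,-161.9,0));tx=Rm[:,0]
for r,dz in((5,0),(5.5,0),(6.5,1),(6.5,2)):
  print([round((proj(K,R,t,m+tx*(r+e)+np.array([0,0,P[2]-86.4+dz]))[1]-160+.5)*8) for e in(-2,-1,0,1,2)])
print(P)
```

```text
[330, 321, 312, 302, 293]
[326, 316, 307, 298, 288]
[319, 310, 301, 291, 282]
[323, 313, 304, 294, 285]
[ 547.66221262 -162.50398267  256.8557648 ]
```

Emit:
drive_tool(series=[[[-1,-0.0002,0,-0.006,0,0.001,0],[-1,0,0,-0.006,0,0,0],[-1,0,0,-0.004,0,0,0],[-1,0,0,-0.003,0,0,0]]])

```text
clock: 10.2
position: [547.7, -162.6, 237.1]
tcp_rot: [[-0.972, 0.235, 0.001], [0.235, 0.972, -0.001], [-0.001, -0.0, -1.0]]
force: [-0.6, 0.4, -1.2]
gripper_width: 0.262
```

Run:
```python
from h import *
avg(1);avg(1);avg(1)
```

```text
t 10.25 pos [ 547.47 -162.43  236.7 ] std [0. 0. 0.] z [ 4.e-04 -2.e-04 -1.e+00] y [ 0.235  0.972 -0.   ] F [-0.44 -0.03 -1.83] Fstd [0. 0. 0.] w 0.269
t 10.3 pos [ 547.55 -162.48  237.  ] std [0. 0. 0.] z [ 6.e-04 -3.e-04 -1.e+00] y [ 0.235  0.972 -0.   ] F [ 0.21  0.03 -2.01] Fstd [0. 0. 0.] w 0.269
t 10.35 pos [ 547.74 -162.55  237.31] std [0. 0. 0.] z [ 1.1e-03 -5.0e-04 -1.0e+00] y [ 0.235  0.972 -0.   ] F [-0.13 -0.52 -2.28] Fstd [0. 0. 0.] w 0.263
```

Tip is about 4 mm into the countersink with no contact force. Continuing down.

Emit:
drive_tool(series=[[[-1,-0.0002,0,-0.004,0,0.001,0],[-1,0,0,-0.004,0,0,0],[-1,0,0,-0.004,0,0,0]]])

```text
clock: 10.72
position: [548.0, -162.8, 225.2]
tcp_rot: [[-0.972, 0.235, 0.001], [0.235, 0.972, -0.001], [-0.002, -0.001, -1.0]]
force: [0.6, -0.1, -2.2]
gripper_width: 0.264
```

Run:
```python
from h import *
avg(1);avg(1)
i,K,R,t=cam("wrist"); crop(i,225,299,160,234,8,"w8.png")
```

```text
t 10.78 pos [ 547.58 -162.59  224.54] std [0. 0. 0.] z [ 3.e-04 -6.e-04 -1.e+00] y [ 0.235  0.972 -0.001] F [-0.78 -0.03 -1.81] Fstd [0. 0. 0.] w 0.263
t 10.82 pos [ 547.57 -162.58  224.81] std [0. 0. 0.] z [ 2.e-04 -6.e-04 -1.e+00] y [ 0.235  0.972 -0.001] F [-0.7   0.01 -1.45] Fstd [0. 0. 0.] w 0.26
```

View pics/w8.png

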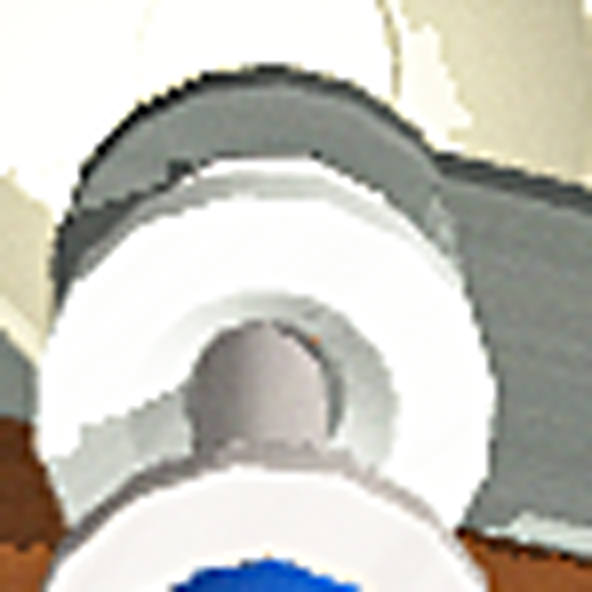

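The shaft is in the guide hole with a slightly larger gap on the right and no side force.

Emit:
drive_tool(series=[[[-1,0.0001,0.0004,-0.004,0,0,0],[-1,0,0,-0.004,0,0,0],[-1,0,0,-0.004,0,0,0]]])

```text
clock: 11.25
position: [548.2, -162.4, 212.8]
tcp_rot: [[-0.972, 0.235, 0.002], [0.235, 0.972, -0.001], [-0.002, -0.001, -1.0]]
force: [-0.2, 0.6, -2.2]
gripper_width: 0.264
```

Emit:
drive_tool(series=[[[-1,0,0,-0.003,0,0,0]]])

```text
clock: 11.38
position: [548.1, -162.3, 209.4]
tcp_rot: [[-0.972, 0.235, 0.001], [0.235, 0.972, -0.001], [-0.002, -0.001, -1.0]]
force: [-0.0, 0.3, -1.2]
gripper_width: 0.265
```

Emit:
drive_tool(series=[[[-1,0,0,-0.002,0,0,0]]])

```text
clock: 11.5
position: [548.1, -162.3, 207.1]
tcp_rot: [[-0.972, 0.235, 0.001], [0.235, 0.972, -0.001], [-0.001, -0.001, -1.0]]
force: [0.4, 0.5, -1.2]
gripper_width: 0.265
```

Run:
```python
from h import *
avg(1);avg(1)
```

```text
t 11.55 pos [ 547.91 -162.27  206.9 ] std [0. 0. 0.] z [ 8.e-04 -9.e-04 -1.e+00] y [ 0.235  0.972 -0.001] F [-0.09  0.03 -1.73] Fstd [0. 0. 0.] w 0.266
t 11.6 pos [ 547.94 -162.27  207.1 ] std [0. 0. 0.] z [ 9.e-04 -1.e-03 -1.e+00] y [ 0.235  0.972 -0.001] F [-0.47 -0.59 -2.59] Fstd [0. 0. 0.] w 0.264
```

Emit:
drive_tool(series=[[[-1,-0.0002,0,-0.002,0,0.001,0],[-1,0,0,-0.0015,0,0,0]]])

```text
clock: 11.85
position: [548.0, -162.4, 203.7]
tcp_rot: [[-0.972, 0.235, 0.001], [0.235, 0.972, -0.001], [-0.001, -0.001, -1.0]]
force: [0.3, -0.3, -1.2]
gripper_width: 0.265
```

Emit:
drive_tool(series=[[[-1,0,0,-0.0015,0,0,0],[-1,0,0,-0.0015,0,0,0]]])

```text
clock: 12.1
position: [548.3, -162.5, 201.6]
tcp_rot: [[-0.972, 0.235, 0.002], [0.235, 0.972, -0.002], [-0.002, -0.001, -1.0]]
force: [-1.1, 0.7, 3.4]
gripper_width: 0.264
```

Emit:
drive_tool(series=[[[-1,0,0,-0.0015,0,0,0],[-1,0,0,-0.0015,0,0,0]]])

```text
clock: 12.35
position: [548.6, -162.7, 199.7]
tcp_rot: [[-0.972, 0.235, 0.003], [0.235, 0.972, -0.002], [-0.003, -0.002, -1.0]]
force: [-1.0, 0.6, 5.7]
gripper_width: 0.265
```

Contact is at TCP z≈202, so the stub top is about 39.5 mm below the mouth, within the expected 36–45. Pushing now at about 7.5 N.

Emit:
drive_tool(series=[[[-1,-0.0007,0.0002,-0.0015,-0.001,0.002,0],[-1,0,0,-0.0015,0,0.0005,0]]])

```text
clock: 12.6
position: [549.0, -162.7, 198.3]
tcp_rot: [[-0.972, 0.235, 0.003], [0.235, 0.972, -0.005], [-0.004, -0.004, -1.0]]
force: [-1.7, 0.9, 7.3]
gripper_width: 0.266
```

Emit:
drive_tool(series=[[[-1,-0.0003,0,-0.0015,0,0.001,0],[-1,0,0,-0.0015,0,0,0]]])

```text
clock: 12.85
position: [549.1, -162.8, 197.1]
tcp_rot: [[-0.972, 0.235, 0.004], [0.235, 0.972, -0.005], [-0.005, -0.004, -1.0]]
force: [-2.2, 1.2, 7.9]
gripper_width: 0.268
```

Emit:
drive_tool(series=[[[-1,-0.0003,0,-0.0015,0,0.001,0],[-1,0,0,-0.0015,0,0,0]]])

```text
clock: 13.1
position: [549.1, -162.7, 196.4]
tcp_rot: [[-0.972, 0.235, 0.005], [0.235, 0.972, -0.006], [-0.006, -0.005, -1.0]]
force: [-2.9, 1.6, 9.3]
gripper_width: 0.267
```

Emit:
drive_tool(series=[[[-1,-0.0015,0.0005,-0.001,0.005,0.005,0],[-1,-0.0005,0,-0.001,0,0,0]]])

```text
clock: 13.35
position: [548.9, -162.9, 196.9]
tcp_rot: [[-0.972, 0.235, 0.005], [0.235, 0.972, -0.003], [-0.005, -0.002, -1.0]]
force: [-1.8, 1.9, 8.3]
gripper_width: 0.267
```

Run:
```python
from h import *
avg(1);avg(1)
i,K,R,t=cam("wrist"); crop(i,225,299,160,234,8,"w9.png")
i,K,R,t=cam("side"); crop(i,270,320,140,200,8,"s9.png")
```

```text
t 13.4 pos [ 548.85 -162.86  196.86] std [0. 0. 0.] z [ 0.0048 -0.0033 -1.    ] y [ 0.235  0.972 -0.002] F [-1.69  1.11  8.75] Fstd [0. 0. 0.] w 0.264
t 13.45 pos [ 548.88 -162.92  196.88] std [0. 0. 0.] z [ 0.0049 -0.0033 -1.    ] y [ 0.235  0.972 -0.002] F [-0.73  0.58  7.02] Fstd [0. 0. 0.] w 0.267
```

View pics/w9.png

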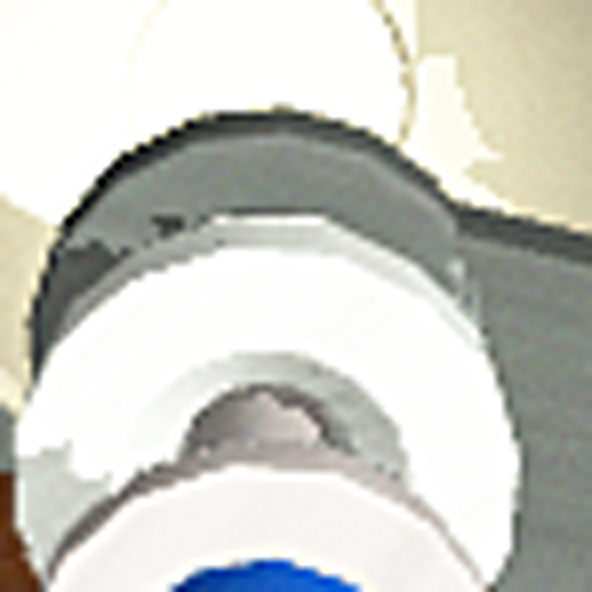

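View pics/s9.png

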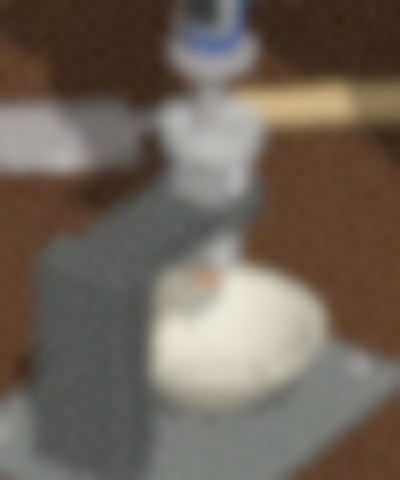

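Emit:
drive_tool(series=[[[-1,-0.0012,0.001,-0.0018,0.004,0.005,0],[-1,-0.0008,0.0005,-0.0018,0.002,0.003,0]]])

```text
clock: 13.8
position: [549.0, -162.8, 196.1]
tcp_rot: [[-0.972, 0.235, 0.003], [0.235, 0.972, -0.001], [-0.003, -0.001, -1.0]]
force: [-1.7, -0.2, 7.0]
gripper_width: 0.266
```

Emit:
drive_tool(series=[[[-1,-0.0008,0.0006,-0.002,0.002,0.003,0],[-1,-0.0008,0.0005,-0.002,0.002,0.003,0]]])

```text
clock: 14.05
position: [549.1, -162.9, 194.6]
tcp_rot: [[-0.972, 0.234, 0.002], [0.234, 0.972, -0.0], [-0.002, -0.0, -1.0]]
force: [-1.5, 0.6, 8.5]
gripper_width: 0.265
```

Run:
```python
from h import *
avg(1);avg(1)
```

```text
t 14.1 pos [ 549.06 -162.89  194.55] std [0. 0. 0.] z [ 1.4e-03 -4.0e-04 -1.0e+00] y [ 0.234  0.972 -0.   ] F [-0.9  -0.44  7.61] Fstd [0. 0. 0.] w 0.266
t 14.15 pos [ 549.03 -162.86  194.55] std [0. 0. 0.] z [ 1.4e-03 -4.0e-04 -1.0e+00] y [ 0.234  0.972 -0.   ] F [-0.95  0.69  7.59] Fstd [0. 0. 0.] w 0.266
```

Emit:
drive_tool(series=[[[-1,-0.0005,0.0003,-0.002,0,0.001,0],[-1,-0.0005,0.0003,-0.002,0,0.001,0],[-1,-0.0005,0.0003,-0.002,0,0.001,0]]])

```text
clock: 14.52
position: [549.2, -162.8, 192.8]
tcp_rot: [[-0.972, 0.234, 0.004], [0.234, 0.972, -0.003], [-0.004, -0.002, -1.0]]
force: [-3.0, 2.0, 11.3]
gripper_width: 0.265
```

Emit:
drive_tool(series=[[[-1,-0.0005,0.0003,-0.002,0,0.001,0],[-1,-0.0005,0.0003,-0.002,0,0.001,0],[-1,-0.0005,0.0003,-0.002,0,0.001,0]]])

```text
clock: 14.9
position: [549.1, -162.7, 191.5]
tcp_rot: [[-0.972, 0.234, 0.006], [0.234, 0.972, -0.006], [-0.007, -0.005, -1.0]]
force: [-2.8, 0.6, 10.8]
gripper_width: 0.269
```

Run:
```python
from h import *
avg(1);avg(1)
i,K,R,t=cam("wrist"); crop(i,225,299,160,234,8,"w10.png")
```

```text
t 14.95 pos [ 549.08 -162.63  191.48] std [0. 0. 0.] z [ 0.0056 -0.0065 -1.    ] y [ 0.234  0.972 -0.005] F [-1.88  0.48 10.44] Fstd [0. 0. 0.] w 0.269
t 15.0 pos [ 549.04 -162.64  191.49] std [0. 0. 0.] z [ 0.0055 -0.0064 -1.    ] y [ 0.234  0.972 -0.005] F [-2.45  1.43 10.24] Fstd [0. 0. 0.] w 0.264
```

View pics/w10.png

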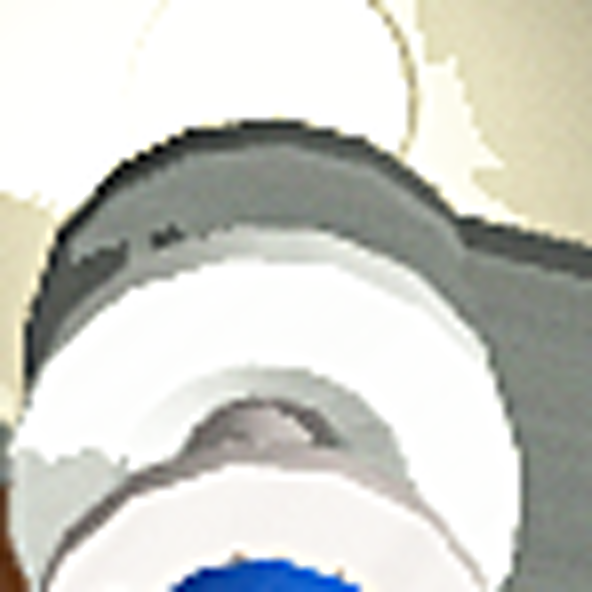

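Run:
```python
from h import *
i,K,R,t=cam("wrist")
m=np.array((550.2,-161.9));th=np.linspace(0,6.283,73)
for d in (0,3,6,8,10):
  c=np.array([proj(K,R,t,(m[0]+22*np.cos(a),m[1]+22*np.sin(a),155-d)) for a in th])
  c=(c-[225,160]+.5)*8
  print(d,c.min(0).round(),c.max(0).round(),(c.max(0)-c.min(0))[0].round(1))
```

```text
0 [ -4. 289.] [533. 781.] 536.8
3 [  1. 278.] [530. 763.] 529.1
6 [  4. 266.] [526. 746.] 521.5
8 [  7. 259.] [524. 735.] 516.6
10 [ 10. 252.] [521. 724.] 511.8
```

Emit:
drive_tool(series=[[[-1,-0.001,0.0006,-0.002,0.006,0.006,0],[-1,-0.001,0.0005,-0.002,0.004,0.004,0]]])

```text
clock: 15.35
position: [549.1, -162.8, 190.7]
tcp_rot: [[-0.972, 0.233, 0.001], [0.233, 0.972, -0.0], [-0.001, 0.0, -1.0]]
force: [-2.2, 0.1, 9.0]
gripper_width: 0.264
```

Emit:
drive_tool(series=[[[-1,-0.001,0.0005,-0.0023,0.003,0.004,0],[-1,-0.001,0.0005,-0.0023,0.003,0.004,0]]])

```text
clock: 15.6
position: [549.3, -163.1, 189.5]
tcp_rot: [[-0.972, 0.233, -0.0], [0.233, 0.972, 0.002], [0.001, 0.002, -1.0]]
force: [-1.7, 1.0, 10.5]
gripper_width: 0.267
```

Emit:
drive_tool(series=[[[-1,-0.001,0.0005,-0.0023,0.003,0.004,0],[-1,-0.001,0.0005,-0.0023,0.003,0.004,0]]])

```text
clock: 15.85
position: [549.3, -163.3, 188.5]
tcp_rot: [[-0.972, 0.233, -0.002], [0.233, 0.972, 0.005], [0.004, 0.004, -1.0]]
force: [-1.7, 0.0, 9.5]
gripper_width: 0.264
```

Emit:
drive_tool(series=[[[-1,-0.001,0.0007,-0.0025,0,0.001,0],[-1,-0.001,0.0005,-0.0025,0,0.002,0],[-1,-0.001,0.0005,-0.0025,0.001,0.002,0]]])

```text
clock: 16.23
position: [549.1, -163.1, 185.9]
tcp_rot: [[-0.973, 0.233, 0.001], [0.233, 0.973, 0.001], [-0.0, 0.002, -1.0]]
force: [-2.8, 0.6, 11.1]
gripper_width: 0.267
```

Emit:
drive_tool(series=[[[-1,-0.001,0.0005,-0.0025,0.001,0.002,0],[-1,-0.001,0.0005,-0.0025,0.001,0.002,0],[-1,-0.001,0.0005,-0.0025,0.001,0.002,0]]])

```text
clock: 16.6
position: [549.0, -162.9, 183.5]
tcp_rot: [[-0.973, 0.233, 0.003], [0.233, 0.973, 0.0], [-0.003, 0.001, -1.0]]
force: [-1.6, 0.2, 10.0]
gripper_width: 0.264
```

Run:
```python
from h import *
avg(1);avg(1)
i,K,R,t=cam("wrist"); crop(i,225,299,160,234,8,"w11.png")
m=np.array((550.2,-161.9));th=np.linspace(0,6.283,73)
for d in (0,6,8,10):
  c=np.array([proj(K,R,t,(m[0]+22*np.cos(a),m[1]+22*np.sin(a),155-d)) for a in th])
  c=(c-[225,160]+.5)*8
  print(d,c.min(0).round(),c.max(0).round(),(c.max(0)-c.min(0))[0].round(1))
```

```text
t 16.65 pos [ 548.98 -162.95  183.41] std [0. 0. 0.] z [ 0.0033  0.     -1.    ] y [0.233 0.973 0.001] F [-1.63  0.79 10.29] Fstd [0. 0. 0.] w 0.266
t 16.7 pos [ 549.   -162.97  183.43] std [0. 0. 0.] z [ 3.3e-03  1.0e-04 -1.0e+00] y [0.233 0.973 0.001] F [-0.71  1.32  9.26] Fstd [0. 0. 0.] w 0.266
0 [-13. 324.] [546. 833.] 558.7
6 [ -5. 299.] [537. 796.] 542.2
8 [ -2. 291.] [534. 784.] 536.9
10 [  0. 283.] [532. 772.] 531.7
```

View pics/w11.png

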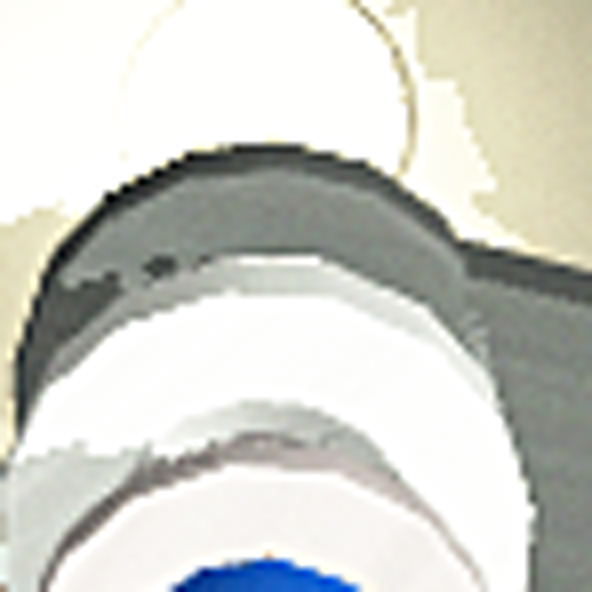

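The sleeve has sunk about 8 mm and the stub is sliding at about 12 N. The rod hasn't slipped in the grip. Release is expected near TCP z≈169.

Emit:
drive_tool(series=[[[-1,-0.001,0.0005,-0.0025,0.001,0.004,0],[-1,-0.001,0.0005,-0.0025,0.001,0.002,0],[-1,-0.001,0.0005,-0.0025,0.001,0.003,0],[-1,-0.001,0.0005,-0.0025,0.001,0.003,0]]])

```text
clock: 17.25
position: [549.0, -162.9, 179.8]
tcp_rot: [[-0.973, 0.232, 0.003], [0.232, 0.973, -0.002], [-0.003, -0.001, -1.0]]
force: [-1.8, -0.3, 9.1]
gripper_width: 0.266
```

Emit:
drive_tool(series=[[[-1,-0.001,0.0005,-0.0025,0.001,0.003,0],[-1,-0.001,0.0005,-0.0025,0.001,0.003,0],[-1,-0.001,0.0005,-0.0025,0.001,0.003,0],[-1,-0.001,0.0005,-0.0025,0.001,0.003,0]]])

```text
clock: 17.75
position: [549.0, -162.8, 176.1]
tcp_rot: [[-0.973, 0.232, 0.002], [0.232, 0.973, -0.004], [-0.003, -0.003, -1.0]]
force: [-2.8, 1.2, 9.2]
gripper_width: 0.271
```

Emit:
drive_tool(series=[[[-1,-0.001,0.0005,-0.0025,0.004,0.003,0],[-1,-0.001,0.0005,-0.0025,0.002,0.003,0],[-1,-0.001,0.0005,-0.0022,0.002,0.003,0]]])

```text
clock: 18.12
position: [549.0, -162.9, 173.5]
tcp_rot: [[-0.973, 0.232, 0.001], [0.232, 0.973, -0.0], [-0.002, -0.0, -1.0]]
force: [-1.2, 0.5, 9.8]
gripper_width: 0.265
```

Emit:
drive_tool(series=[[[-1,-0.001,0.0005,-0.0022,0.002,0.003,0]]])

```text
clock: 18.25
position: [549.0, -163.0, 172.8]
tcp_rot: [[-0.973, 0.232, 0.001], [0.232, 0.973, -0.0], [-0.001, 0.0, -1.0]]
force: [-0.9, 1.1, 9.9]
gripper_width: 0.27
```

Emit:
drive_tool(series=[[[-1,-0.001,0.0005,-0.0022,0.002,0.003,0]]])

```text
clock: 18.38
position: [549.0, -163.0, 172.2]
tcp_rot: [[-0.973, 0.232, 0.001], [0.232, 0.973, 0.0], [-0.001, 0.001, -1.0]]
force: [-0.9, 0.4, 9.1]
gripper_width: 0.262
```

Run:
```python
from h import *
avg(1)
i,K,R,t=cam("wrist"); crop(i,205,309,150,224,7,"w12.png")
```

```text
t 18.43 pos [ 548.95 -162.97  172.07] std [0. 0. 0.] z [ 9.e-04  6.e-04 -1.e+00] y [0.232 0.973 0.001] F [-1.75 -0.41  9.17] Fstd [0. 0. 0.] w 0.264
```

View pics/w12.png

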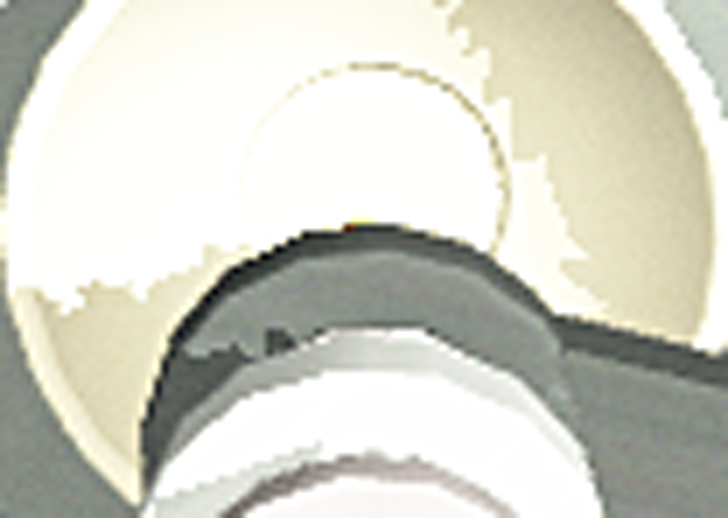

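Emit:
drive_tool(series=[[[-1,-0.001,0.0004,-0.0022,0.001,0.003,0]]])

```text
clock: 18.6
position: [549.0, -163.0, 171.4]
tcp_rot: [[-0.973, 0.232, 0.001], [0.232, 0.973, 0.0], [-0.001, 0.0, -1.0]]
force: [-1.2, 0.0, 9.7]
gripper_width: 0.265
```

Emit:
drive_tool(series=[[[-1,-0.001,0.0004,-0.0022,0.001,0.003,0]]])

```text
clock: 18.73
position: [549.0, -163.1, 170.7]
tcp_rot: [[-0.973, 0.232, 0.001], [0.232, 0.973, -0.0], [-0.001, 0.0, -1.0]]
force: [-1.3, 1.3, 8.6]
gripper_width: 0.263
```

Emit:
drive_tool(series=[[[-1,-0.001,0.0004,-0.0022,0.001,0.003,0]]])

```text
clock: 18.85
position: [548.7, -162.9, 169.7]
tcp_rot: [[-0.973, 0.232, -0.0], [0.232, 0.973, 0.0], [0.0, 0.0, -1.0]]
force: [-1.1, 0.1, 1.7]
gripper_width: 0.266
```

Emit:
drive_tool(series=[[[-1,-0.001,0.0004,-0.002,0.001,0.003,0]]])

```text
clock: 18.98
position: [548.4, -162.8, 168.5]
tcp_rot: [[-0.973, 0.232, -0.001], [0.232, 0.973, 0.0], [0.002, -0.0, -1.0]]
force: [-1.0, -0.8, 8.5]
gripper_width: 0.265
```

The force fell to 1.7 N at z=169.7, so the stub let go. Then the flange came up against the shoulder. Backing off now.

Emit:
drive_tool(series=[[[-1,0,0,0.003,0,0,0],[-1,0,0,0.004,0,0,0],[-1,0,0,0.004,0,0,0]]])

```text
clock: 19.35
position: [547.6, -162.5, 178.1]
tcp_rot: [[-0.973, 0.232, -0.004], [0.232, 0.973, 0.001], [0.004, 0.0, -1.0]]
force: [-0.3, 0.3, -1.7]
gripper_width: 0.264
```

Run:
```python
from h import *
avg(1);avg(1)
i,K,R,t=cam("wrist"); crop(i,150,370,20,185,3.5,"w13.png")
```

```text
t 19.4 pos [ 547.89 -162.61  178.66] std [0. 0. 0.] z [-0.003  0.001 -1.   ] y [0.232 0.973 0.   ] F [ 0.99  0.49 -2.41] Fstd [0. 0. 0.] w 0.267
t 19.45 pos [ 547.95 -162.65  178.55] std [0. 0. 0.] z [-2.8e-03  8.0e-04 -1.0e+00] y [0.232 0.973 0.   ] F [-0.72 -0.56 -1.41] Fstd [0. 0. 0.] w 0.266
```

View pics/w13.png

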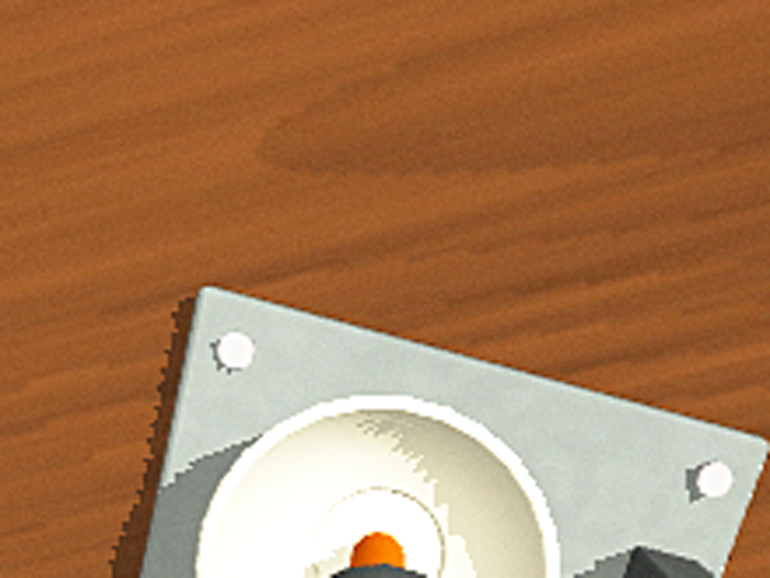

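The stub is out and sits at the bowl's centre. Retracting straight up.

Emit:
drive_tool(series=[[[-1,0,0,0.01,0,-0.002,0],[-1,0,0,0.012,0,0,0],[-1,0,0,0.012,0,0,0],[-1,0,0,0.012,0,0,0]]])

```text
clock: 20.0
position: [547.5, -162.4, 226.9]
tcp_rot: [[-0.973, 0.232, -0.002], [0.232, 0.973, 0.002], [0.002, 0.001, -1.0]]
force: [0.2, 0.4, -2.2]
gripper_width: 0.266
```

Emit:
drive_tool(series=[[[-1,0,0,0.012,0,0,0],[-1,0,0,0.015,0,0,0],[-1,0,0,0.015,0,0,0],[-1,0,0,0.015,0,0,0],[-1,0,0,0,0,0,0]]])

```text
clock: 20.62
position: [548.3, -162.8, 290.3]
tcp_rot: [[-0.973, 0.232, 0.002], [0.232, 0.973, -0.001], [-0.002, -0.0, -1.0]]
force: [0.1, -0.5, -2.4]
gripper_width: 0.266
```

Run:
```python
from h import *
avg(1);avg(1)
i,K,R,t=cam("wrist"); crop(i,130,390,44,284,2.5,"w14.png")
i,K,R,t=cam("side"); crop(i,265,325,140,200,8,"s14.png")
```

```text
t 20.68 pos [ 547.77 -162.54  289.48] std [0. 0. 0.] z [ 7.e-04  2.e-04 -1.e+00] y [0.232 0.973 0.   ] F [ 0.3   0.88 -2.01] Fstd [0. 0. 0.] w 0.262
t 20.73 pos [ 547.34 -162.33  288.66] std [0. 0. 0.] z [-8.e-04  9.e-04 -1.e+00] y [0.232 0.973 0.001] F [-0.07  0.31 -1.88] Fstd [0. 0. 0.] w 0.267
```

View pics/w14.png

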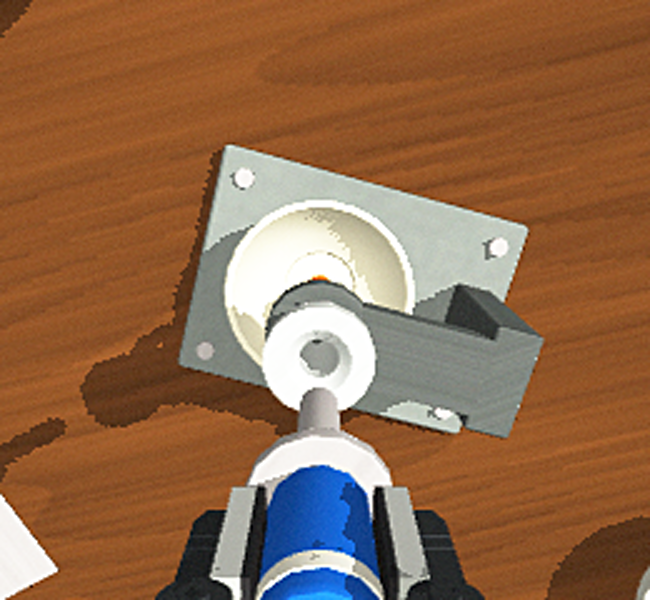

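View pics/s14.png

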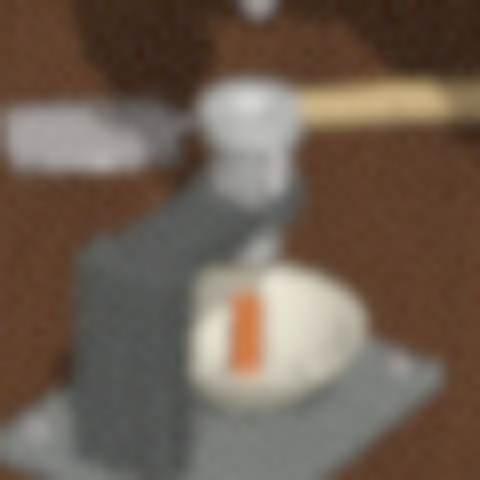

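The stub stands upright in the bowl and the sleeve is empty and back up. Moving to the block.

Emit:
drive_tool(series=[[[-1,0,0.02,0,0,0,0],[-1,0,0.035,0,0,0,0],[-1,0,0.035,0,0,0,0],[-1,0,0.035,0,0,0,0],[-1,0,0.035,0,0,0,0],[-1,0,0.035,0,0,0,0],[-1,0,0.035,0,0,0,0],[-1,0,0.035,0,0,0,0],[-1,0,0.035,0,0,0,0],[-1,0,0.02,0,0,0,0],[-1,0,0.004,0,0,0,0]]])

```text
clock: 22.2
position: [536.7, 185.1, 281.0]
tcp_rot: [[-0.973, 0.229, -0.019], [0.228, 0.974, 0.01], [0.021, 0.006, -1.0]]
force: [-0.9, 0.0, -1.8]
gripper_width: 0.266
```

Run:
```python
from h import *
avg(1);avg(1);avg(1);avg(1)
```

```text
t 22.25 pos [536.7  184.91 281.  ] std [0. 0. 0.] z [-0.0194  0.0107 -0.9998] y [0.229 0.973 0.006] F [ 0.06 -0.12 -2.48] Fstd [0. 0. 0.] w 0.268
t 22.3 pos [537.09 183.73 281.06] std [0. 0. 0.] z [-0.0191  0.0099 -0.9998] y [0.23  0.973 0.005] F [-0.83 -0.3  -2.08] Fstd [0. 0. 0.] w 0.267
t 22.35 pos [537.48 182.93 281.25] std [0. 0. 0.] z [-0.0185  0.0096 -0.9998] y [0.231 0.973 0.005] F [ 0.52 -0.49 -1.41] Fstd [0. 0. 0.] w 0.268
t 22.4 pos [537.79 182.43 281.37] std [0. 0. 0.] z [-0.0181  0.0096 -0.9998] y [0.232 0.973 0.005] F [-0.12 -0.36 -0.74] Fstd [0. 0. 0.] w 0.262
```

Emit:
drive_tool(series=[[[-1,0.006,-0.001,-0.01,-0.0096,-0.015,0],[-1,0,0,-0.03,0,0,0],[-1,0,0,-0.03,0,0,0],[-1,0,0,-0.02,0,0,0],[-1,0,0,0,0,0,0]]])

```text
clock: 23.02
position: [545.7, 176.6, 187.4]
tcp_rot: [[-0.971, 0.238, 0.001], [0.238, 0.971, -0.002], [-0.001, -0.002, -1.0]]
force: [-0.3, -0.1, -2.0]
gripper_width: 0.264
```

Run:
```python
from h import *
avg(1);avg(1);avg(1);P,Rm=avg(1)
i,K,R,t=cam("wrist"); np.savez("w15.npz",K=K,R=R,t=t,i=i,P=P,Rm=Rm)
tip=P+Rm@np.array([-2.5,1,86.4]);print("tip",tip)
cr=[proj(K,R,t,(544.9,182.4,45)),proj(K,R,t,tip)]; print(cr)
crop(i,130,390,44,284,2.5,"w15.png",cr)
```

```text
t 23.07 pos [546.52 176.74 188.34] std [0. 0. 0.] z [ 0.0026 -0.0022 -1.    ] y [ 0.238  0.971 -0.002] F [-0.12 -0.25 -1.12] Fstd [0. 0. 0.] w 0.267
t 23.12 pos [547.2  177.07 189.36] std [0. 0. 0.] z [ 0.0048 -0.0018 -1.    ] y [ 0.238  0.971 -0.001] F [ 0.48 -0.45 -1.25] Fstd [0. 0. 0.] w 0.268
t 23.18 pos [547.67 177.33 190.06] std [0. 0. 0.] z [ 0.0064 -0.0014 -1.    ] y [0.238 0.971 0.   ] F [ 0.86  0.88 -1.1 ] Fstd [0. 0. 0.] w 0.26
t 23.23 pos [547.82 177.5  190.44] std [0. 0. 0.] z [ 0.0072 -0.0013 -1.    ] y [0.238 0.971 0.   ] F [ 0.12 -0.36 -1.16] Fstd [0. 0. 0.] w 0.263
tip [551.10595925 177.76585883 104.06031399]
[array([260.3975959 , 177.57717972]), array([257.3610599 , 204.58011201])]
```

View pics/w15.png

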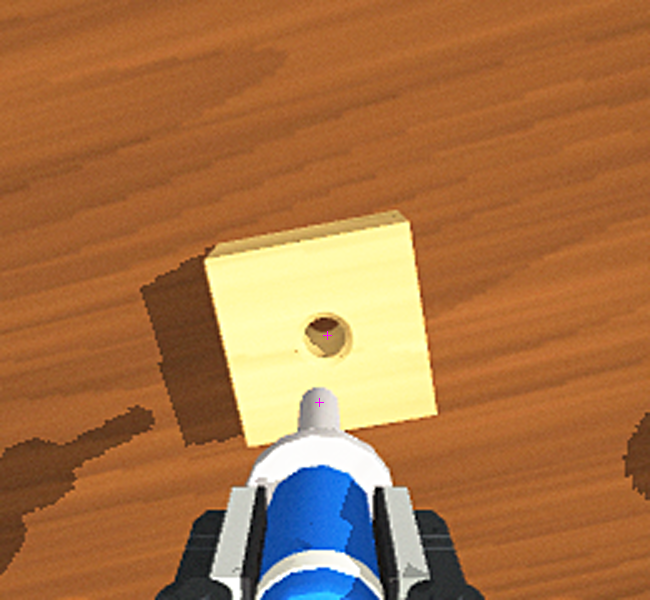

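Emit:
drive_tool(series=[[[-1,-0.004,0.0036,-0.015,0.001,0.007,0],[-1,0,0,-0.015,0,0,0],[-1,0,0,-0.008,0,0,0],[-1,0,0,0,0,0,0]]])

```text
clock: 23.78
position: [543.7, 181.8, 150.8]
tcp_rot: [[-0.972, 0.237, 0.002], [0.237, 0.972, 0.0], [-0.002, 0.0, -1.0]]
force: [0.7, -0.7, -1.8]
gripper_width: 0.267
```

Run:
```python
from h import *
avg(1);avg(1);avg(1);P,Rm=avg(1)
i,K,R,t=cam("wrist"); np.savez("w16.npz",K=K,R=R,t=t,i=i,P=P,Rm=Rm)
th=np.linspace(0,6.28,17)
cr=[proj(K,R,t,(544.9+r*np.cos(a),182.4+r*np.sin(a),45)) for r in (11.5,) for a in th]
tip=P+Rm@np.array([-2.5,1,86.4]);print("tip",tip)
crop(i,215,305,160,235,8,"w16.png",cr)
```

```text
t 23.82 pos [543.92 181.81 151.21] std [0. 0. 0.] z [ 2.3e-03  2.0e-04 -1.0e+00] y [0.237 0.972 0.001] F [-0.86  0.06 -1.96] Fstd [0. 0. 0.] w 0.268
t 23.88 pos [544.29 181.83 151.69] std [0. 0. 0.] z [ 3.3e-03  3.0e-04 -1.0e+00] y [0.237 0.972 0.001] F [ 0.82  0.02 -2.03] Fstd [0. 0. 0.] w 0.262
t 23.93 pos [544.61 181.83 152.08] std [0. 0. 0.] z [ 4.2e-03  4.0e-04 -1.0e+00] y [0.237 0.972 0.001] F [ 0.23  0.05 -1.67] Fstd [0. 0. 0.] w 0.266
t 23.98 pos [544.78 181.83 152.33] std [0. 0. 0.] z [ 4.8e-03  4.0e-04 -1.0e+00] y [0.237 0.971 0.002] F [ 0.15  0.43 -1.74] Fstd [0. 0. 0.] w 0.265
tip [547.86164613 182.24835311  65.94354133]
```

View pics/w16.png

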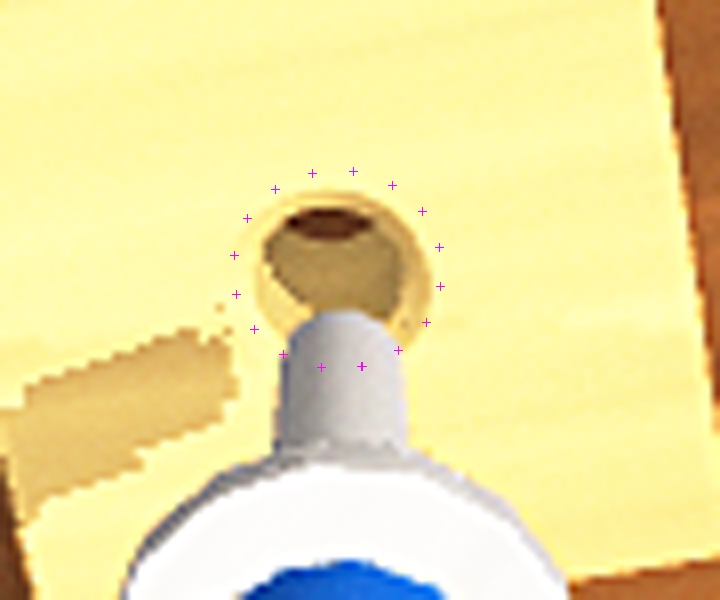

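Emit:
drive_tool(series=[[[-1,-0.0018,0,-0.006,0,0.005,0],[-1,0,0,-0.006,0,0,0],[-1,0,0,-0.003,0,0,0]]])

```text
clock: 24.4
position: [543.4, 181.9, 137.3]
tcp_rot: [[-0.971, 0.237, 0.001], [0.237, 0.971, 0.001], [-0.001, 0.001, -1.0]]
force: [-0.4, 0.3, -0.7]
gripper_width: 0.266
```

Run:
```python
from h import *
avg(1);avg(1);P,Rm=avg(1)
i,K,R,t=cam("wrist")
crop(i,215,305,160,235,8,"w17.png")
```

```text
t 24.45 pos [543.2  181.81 137.02] std [0. 0. 0.] z [ 8.e-04  6.e-04 -1.e+00] y [0.237 0.971 0.001] F [-0.34  0.25 -2.34] Fstd [0. 0. 0.] w 0.27
t 24.5 pos [543.25 181.86 137.25] std [0. 0. 0.] z [ 9.e-04  7.e-04 -1.e+00] y [0.237 0.971 0.001] F [-0.63 -0.3  -2.12] Fstd [0. 0. 0.] w 0.267
t 24.55 pos [543.46 181.87 137.49] std [0. 0. 0.] z [ 1.4e-03  7.0e-04 -1.0e+00] y [0.237 0.971 0.001] F [-0.18 -0.67 -1.49] Fstd [0. 0. 0.] w 0.269
```

View pics/w17.png

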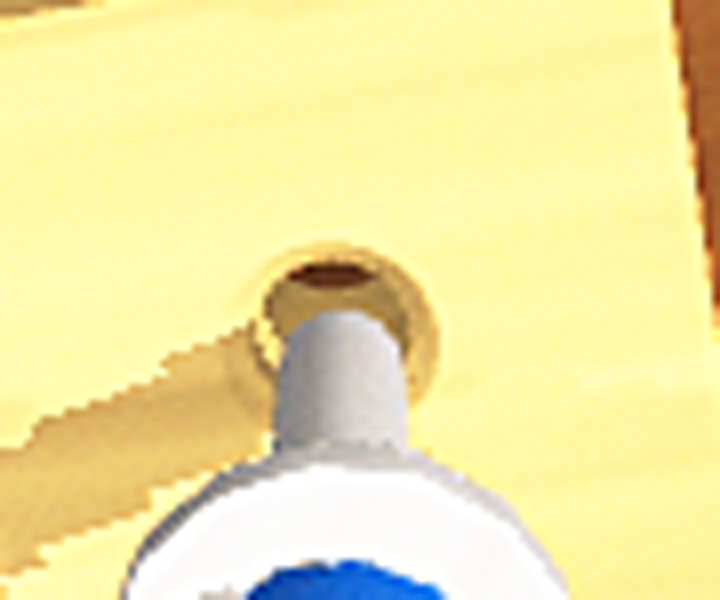

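Emit:
drive_tool(series=[[[-1,-0.0002,0,-0.004,0,0.001,0],[-1,0,0,-0.004,0,0,0],[-1,0,0,-0.003,0,0,0]]])

```text
clock: 24.98
position: [543.8, 182.0, 126.5]
tcp_rot: [[-0.971, 0.237, 0.002], [0.237, 0.971, 0.001], [-0.002, 0.001, -1.0]]
force: [-0.8, -0.8, -1.5]
gripper_width: 0.266
```

Run:
```python
from h import *
avg(1);P,Rm=avg(1)
i,K,R,t=cam("wrist")
crop(i,215,305,160,235,8,"w18.png")
```

```text
t 25.02 pos [543.56 181.95 126.11] std [0. 0. 0.] z [ 1.2e-03  8.0e-04 -1.0e+00] y [0.237 0.971 0.001] F [-0.14  0.9  -1.94] Fstd [0. 0. 0.] w 0.266
t 25.07 pos [543.56 181.94 126.31] std [0. 0. 0.] z [ 1.2e-03  8.0e-04 -1.0e+00] y [0.237 0.971 0.001] F [-0.2   0.46 -1.24] Fstd [0. 0. 0.] w 0.27
```

View pics/w18.png

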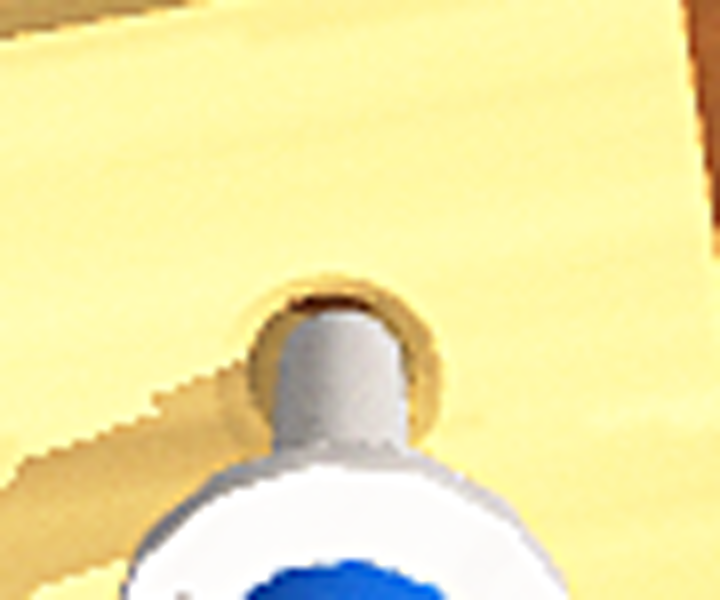

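The tip is inside the hole with no contact force. Lowering further.

Emit:
drive_tool(series=[[[-1,-0.0002,-0.0004,-0.006,0,0.001,0],[-1,0,0,-0.006,0,0,0],[-1,0,0,-0.006,0,0,0]]])

```text
clock: 25.5
position: [544.0, 181.6, 107.9]
tcp_rot: [[-0.971, 0.237, 0.002], [0.237, 0.971, 0.001], [-0.002, 0.002, -1.0]]
force: [0.2, 0.0, -1.8]
gripper_width: 0.266
```

Emit:
drive_tool(series=[[[-1,-0.0002,0,-0.005,0,0.001,0],[-1,0,0,-0.004,0,0,0]]])

```text
clock: 25.75
position: [543.5, 181.5, 97.8]
tcp_rot: [[-0.971, 0.237, -0.0], [0.237, 0.971, 0.001], [0.0, 0.001, -1.0]]
force: [0.0, -0.0, -1.0]
gripper_width: 0.26
```

Emit:
drive_tool(series=[[[-1,0,0,-0.002,0,0.001,0]]])

```text
clock: 25.88
position: [543.3, 181.5, 95.4]
tcp_rot: [[-0.971, 0.237, -0.002], [0.237, 0.971, 0.001], [0.002, 0.001, -1.0]]
force: [0.1, -0.4, -1.7]
gripper_width: 0.263
```

Run:
```python
from h import *
avg(1);P,Rm=avg(1)
```

```text
t 25.93 pos [543.31 181.5   95.29] std [0. 0. 0.] z [-1.8e-03  9.0e-04 -1.0e+00] y [0.237 0.971 0.   ] F [-0.24  0.15 -2.11] Fstd [0. 0. 0.] w 0.266
t 25.98 pos [543.38 181.53  95.52] std [0. 0. 0.] z [-1.5e-03  9.0e-04 -1.0e+00] y [0.237 0.971 0.   ] F [-0.43  0.   -1.03] Fstd [0. 0. 0.] w 0.264
```

Emit:
drive_tool(series=[[[-1,0,0,-0.003,0,0,0],[-1,0,0,-0.002,0,0,0]]])

```text
clock: 26.22
position: [543.8, 181.6, 90.7]
tcp_rot: [[-0.971, 0.237, -0.0], [0.237, 0.971, 0.001], [0.001, 0.001, -1.0]]
force: [0.3, -0.4, -2.5]
gripper_width: 0.266
```

Emit:
drive_tool(series=[[[-1,0,0,-0.0015,0,0,0],[-1,0,0,-0.0012,0,0,0]]])

```text
clock: 26.48
position: [543.8, 181.6, 87.9]
tcp_rot: [[-0.971, 0.237, -0.0], [0.237, 0.971, 0.001], [0.0, 0.001, -1.0]]
force: [-0.7, 0.5, -1.5]
gripper_width: 0.262
```

Emit:
drive_tool(series=[[[-1,0,0,-0.001,0,0,0],[-1,0,0,-0.001,0,0,0]]])

```text
clock: 26.72
position: [544.1, 181.6, 86.3]
tcp_rot: [[-0.972, 0.237, 0.0], [0.237, 0.972, 0.001], [-0.0, 0.001, -1.0]]
force: [-1.3, -0.2, 5.7]
gripper_width: 0.268
```

Run:
```python
from h import *
avg(1);P,Rm=avg(1)
```

```text
t 26.77 pos [544.07 181.58  86.31] std [0. 0. 0.] z [ 3.e-04  1.e-03 -1.e+00] y [0.237 0.972 0.001] F [-0.42  0.07  2.6 ] Fstd [0. 0. 0.] w 0.268
t 26.82 pos [544.06 181.6   86.35] std [0. 0. 0.] z [ 4.e-04  1.e-03 -1.e+00] y [0.237 0.971 0.001] F [-1.37 -0.8   2.35] Fstd [0. 0. 0.] w 0.266
```

The tip touches the table at z=86.3, the same height as when I grasped it (86.4). Opening the gripper.

Emit:
drive_tool(series=[[[-0.2,0,0,0.0003,0,0,0],[0.2,0,0,0.0003,0,0,0],[0.6,0,0,0,0,0,0],[1,0,0,0,0,0,0],[1,0,0,0,0,0,0],[1,0,0,0,0,0,0]]])

```text
clock: 27.58
position: [544.6, 181.7, 87.0]
tcp_rot: [[-0.971, 0.237, 0.002], [0.237, 0.971, 0.001], [-0.001, 0.002, -1.0]]
force: [0.4, -0.3, -0.8]
gripper_width: 1.001
```

Run:
```python
from h import *
avg(1);P,Rm=avg(1)
i,K,R,t=cam("wrist");crop(i,100,420,84,384,2,"w20.png")
```

```text
t 27.62 pos [544.6  181.71  87.03] std [0. 0. 0.] z [ 0.0017  0.0013 -1.    ] y [0.237 0.971 0.002] F [ 0.27  0.   -0.11] Fstd [0. 0. 0.] w 1.001
t 27.68 pos [544.61 181.72  87.06] std [0. 0. 0.] z [ 0.0018  0.0013 -1.    ] y [0.237 0.971 0.002] F [ 1.05 -0.25  0.38] Fstd [0. 0. 0.] w 0.998
```

View pics/w20.png

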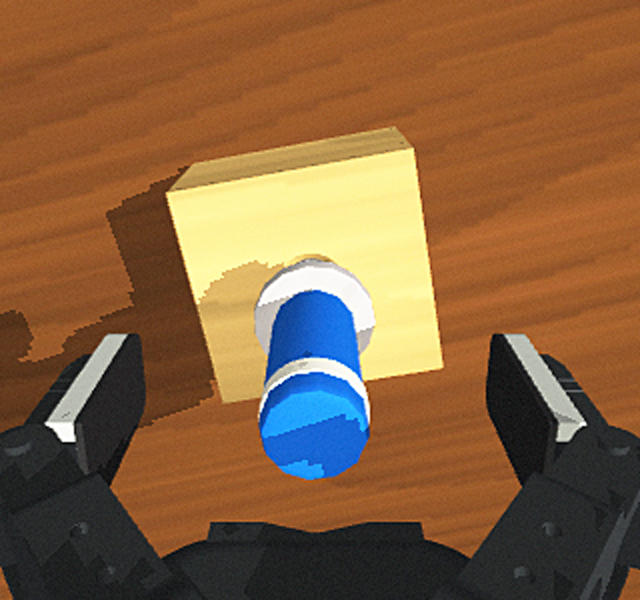

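The fingers are clear on both sides and the rod stands upright. Raising the arm.

Emit:
drive_tool(series=[[[1,0,0,0.01,0,0,0],[1,0,0,0.02,0,0,0],[1,0,0,0.03,0,0,0],[1,0,0,0.03,0,0,0],[1,0,0,0.03,0,0,0],[1,0,0,0.03,0,0,0],[1,0,0,0,0,0,0],[1,0,0,0,0,0,0]]])

```text
clock: 28.72
position: [543.5, 181.6, 245.0]
tcp_rot: [[-0.971, 0.237, 0.004], [0.237, 0.971, 0.002], [-0.003, 0.002, -1.0]]
force: [-0.6, 1.0, 0.9]
gripper_width: 1.0
```

Run:
```python
from h import *
avg(1);avg(1)
i,K,R,t=cam("wrist");crop(i,100,420,60,300,2.5,"w21.png",[proj(K,R,t,(545.5,181,125)),proj(K,R,t,(545.5,181,73))])
i,K,R,t=cam("side");cv2.imwrite("pics/sF.png",cv2.resize(i[:,:,::-1],None,fx=1.5,fy=1.5))
crop(i,250,350,140,275,4,"sF2.png")
i,K,R,t=cam("top");cv2.imwrite("pics/tF.png",cv2.resize(i[:,:,::-1],None,fx=1.5,fy=1.5))
```

```text
t 28.77 pos [543.69 181.63 245.01] std [0. 0. 0.] z [ 0.0038  0.0016 -1.    ] y [0.237 0.971 0.002] F [1.31 0.22 0.61] Fstd [0. 0. 0.] w 1.001
t 28.82 pos [543.56 181.61 244.6 ] std [0. 0. 0.] z [ 0.003   0.0015 -1.    ] y [0.237 0.971 0.002] F [ 0.07  0.64 -0.5 ] Fstd [0. 0. 0.] w 1.001
```

View pics/w21.png

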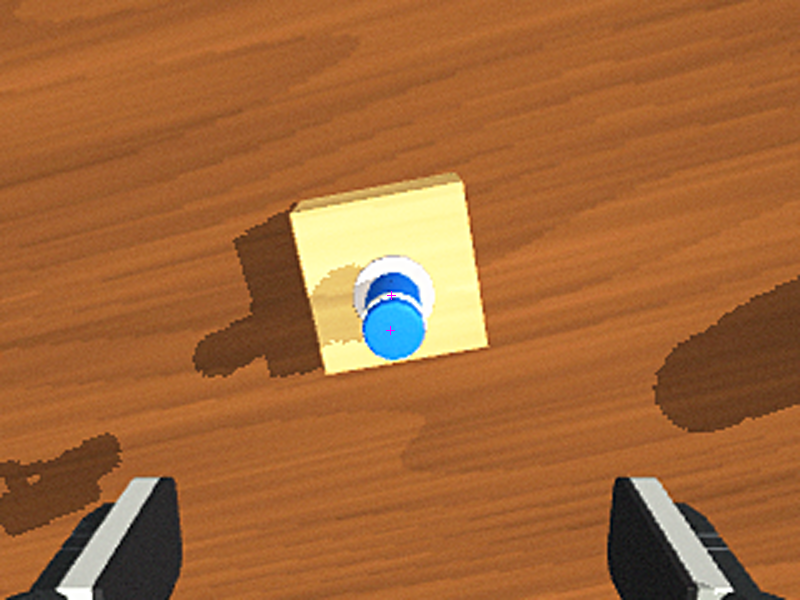

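View pics/sF2.png

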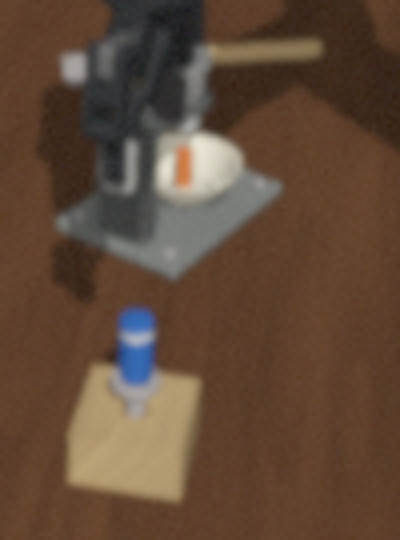

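View pics/tF.png

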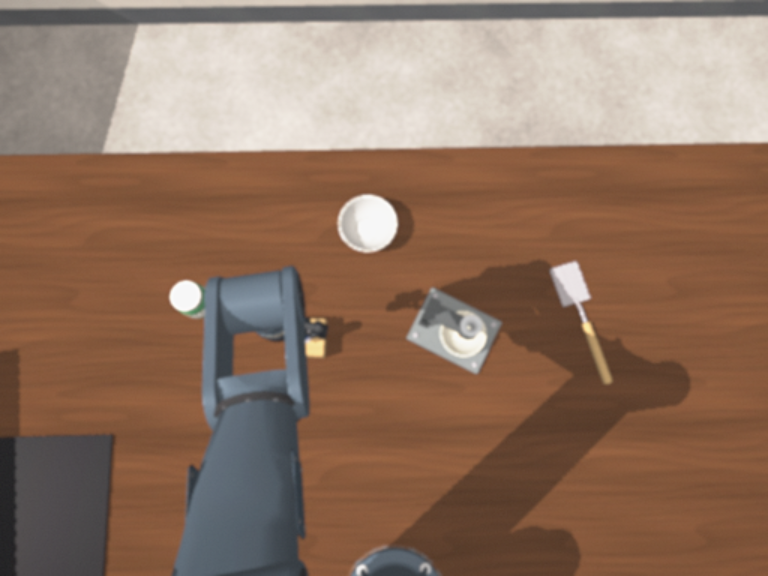

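Everything is in place. The rod is upright in its block within about 1 mm of where it started, the stub stands in the bowl, and the bowl, jar and spatula look unmoved. Handing in.

```bash
python3 -c "
from station import finish_job;print(finish_job())"
```

```text
the job is handed in; nothing more can be done
None
```

The job is done and handed in at about 29 s of the 72 s allowed. I pushed the stub out of the sleeve into the white bowl with the rod, then stood the rod back in its block.

**Forces:** The push on the stub read at most about 13 N. At about 64 mm below the mouth the force fell away, and the sleeve then came up against the shoulder with about 10 N before I backed off. These are readings at the end of each move, about 0.1 to 0.6 s apart, so a brief peak between them would not show.

**Last checks:**
- **Stub and sleeve:** the stub stands upright in the bowl, the sleeve is empty and back up, and the bowl is still under it.
- **Rod:** it is upright within about 1 mm of its starting place. It touched the table with the tool at 86.3 mm, against 86.4 mm when I gripped it.
- **Other objects:** the other bowl, the jar and the spatula look unmoved by eye in the top view; I did not measure them.
- **Gripper:** it is open and clear above the rod.

**Disagreement:** the wrist camera and the position recorded at the grasp differed by about 1 to 2 mm on where the hole is. I aimed between them, and the rod went in with no side force above noise.

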